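Weigh a casting on the column spring balance and set the index

ROBOT

A 6-joint arm with a two-finger parallel gripper is mounted at the origin on a cart in front of the work surface, level with it; the furniture and walls round the work are solid. World frame = base frame: x ahead of the robot, y to its left, z up, the work surface at z = 0. Lengths are in m, angles in rad, forces in N, time in s.
With the tool pointing down it reaches from about 0.35 to 0.85 m from the base axis. Payload 8.1 kg.
Tool frame: the origin (TCP) lies on the mounting face of the last link; the fingertips stand 186 mm ahead of it and the grasp point (between the pads) lies 167 mm ahead of it; z points along the fingers, y is the line along which they close (so a half turn about z gives the same grasp; the last joint's range is limited). The gripper opens to 93 mm and grips with 3 to 60 N. Pads are 15 mm wide; open, the fingers measure 128 mm over their backs; the gripper's body (75 mm by 188 mm) begins 65 mm behind the grasp point.
Start: joints at [-1.378, 0.13, 1.488, -0, 1.523, -0.085], TCP at [0.165, -0.577, 0.405] pointing down, gripper open.
Joint ranges: [-2.96, 2.96], [-0.89, 2.26], [0.02, 2.5], [-1.34, 4.48], [0, 2.73], [-2.66, 2.66]. Speed limits (rad/s): [2.39, 2.39, 2.79, 3.14, 3.14, 3.14].

INTERFACE

Orientations are given as a rotation vector (axis times angle).
In Python, from plant import * gives the robot as it stands. The module is installed in compiled form; this text tells all that it offers.
- The arm moves only by the tool arm_command, never from a script. Its argument "increments" is a list of rows, each a list of 6 numbers: the shift along the tool's x, y, z in units of 0.2 m (1.0 is 0.2 m), then the turn, a rotation vector about the tool's x, y, z in units of pi rad (1.0 is pi rad). A call has exactly 5 rows; each row is the pose to reach, as a shift and turn from the pose commanded when the call began, along the tool's axes at that moment, turning the shorter way round; what a row does not reach only later rows make up. A row lasts 1/8 s, in which the tool goes at most 62.5 mm and 10.7 degrees, less where a joint would pass 70% of its speed; a pose out of reach is approached as far as the arm can. A call with a number of a shift or a turn outside -1 to 1 is refused whole. A call with a gripper value outside its range is refused whole. "fingers" is the closure, from -1 (fully open) to 1 (shut), set as the call begins (left out, the last holds). The fingers move at their own pace and stop on an object; "force" is the grip in N (left out, the last holds). Time passes only in rows, so rows that repeat a pose let the fingers close, or fill a call up. It gives the time, the measured TCP pose, the force, the opening and the grip force at its end, in the units of the state.
- read_state(): the state, without advancing time (a new reading comes with each control period).
- read_camera(name): name is "side" or "top"; returns a dict with "image" (420x560x3 uint8, red, green, blue), "fx", "fy", "cx", "cy" (pixels), "T" (4x4, takes a point from camera to world coordinates). Camera axes: x right, y down, z forward; pixel columns grow to the right and rows downward; lengths in m; the calibration is good to about 2 mm. A picture is of the moment at which its call begins. There is no depth.
- close_job(): hands the job in; it is judged then, once.
The state is a dict: "t": time; "q": joint angles; "dq": joint speeds; "joint_torque": joint torques, N m; "tool_pos": TCP position; "orientation": TCP orientation; "force": force on the tool from outside, world axes, zero at the start; "wrist_torque": the same for the moment, N m; "opening": finger opening in m; "gripper_force": force on a finger pad.
Only numpy, scipy, OpenCV 4.12 (cv2) and the standard library are available. Lean on these libraries where they do the work, as an engineer would, in place of code of your own. Each camera call takes 0.05 s, during which the arm holds its last target. There are 200 camera calls.

TASK

Hang the bracket casting by the round hole in its upright on the hook of the spring balance: ease its weight slowly onto the spring until the balance carries all of it, only then let go, so that the scale neither drops nor springs, and let it settle. Then slide the balance's index level with the pointer, to mark this casting's weight for the rest of the batch. Do not force the hook, and leave everything else on the bench where it is.

Things in the scene. Friction and masses are not known exactly. Their poses are not given: they have to be found in the camera images.
- bracket: bare aluminium bracket casting standing on the bench: a flat foot 56 x 84 x 11 mm with an upright web 12 mm thick, 80 mm wide (along its y), up to 84 mm above the underside, normal to its x. Origin: centre of the foot's underside; z up; same front and back. Weight varies, 0.24 to 0.60 kg. The web is free to grip across its thickness beside the hole; ribs fill only the lowest 35 mm
- bracket_hole (a point): centre of the through hole, 20 mm in diameter, in the bracket's web, 64 mm above its underside and 20 mm below the web's top edge; x is the hole's axis
- hook_saddle (a point): low point of the balance's hook (axis of its 7 mm round bar there), where a hung part rests; flat for 18 mm along x. The bar comes level out of the sprung carriage toward -x of this frame (to the robot) and ends in an upturned tip; frame: z up, x from hook to post, turned with the stand. Carriage face 72 mm behind in +x, post behind that, to 136 mm above the unloaded hook; nothing above the hook
- hook_tip (a point): centre of the rounded end of the hook's upturned tip, 17 mm out (-x) from and 6 mm above hook_saddle, bar radius 3.5 mm: tip and bar together are 13 mm tall (from 3.5 mm below to 9.5 mm above the saddle point) and end 20.5 mm out from it. The hook moves only straight up and down with the carriage
- scale (a joint): the balance's reading: travel of the sprung hook carriage downward, m, 0 unloaded (upper stop) to 0.085; the spring pulls up with 80 N per m, lightly damped, so a weight of W newtons settles at W/80 (0.029 to 0.074). Delicate: it must never run faster than 0.10 m/s up or down nor be pulled beyond 0.081, and the piece must not press on the hook with more than 14 N
- pointer_tip (a point): tip of the carriage's steel pointer on the white graduated plate (right of the post); goes down with the carriage
- index (a joint): position of the friction index on its upright guide rod beside the graduated plate, in m, 0 at the top, growing downward to 0.085; it stays where it is left (about 2.5 N to slide it). It is level with the pointer when index equals scale
- index_knob (a point): centre of the index's round black knob, 16 mm in diameter, 26 mm long along x of its frame (toward the robot), at the right of the stand; the place to pinch it, from above across y. Clear sideways and above; the index's block begins 33 mm behind it in +x
- index_mark (a point): tip of the index's finger, which points at the graduated plate; to be brought level with pointer_tip
- stand: the balance's stand, fixed to the bench: grey base 215 x 130 x 18 mm, aluminium post 40 mm square and 0.32 m tall over all. Origin: underside, below the post's axis; the hook points to its -x, the graduated plate and the index are on its -y side
- stator: bystander: cream potted coil with a black shaft, 66 x 75 x 99 mm, upright. Origin: underside
- oil_bottle: bystander: white oil bottle with red spout, 32 mm across, 124 mm tall. Origin: underside
- carton: bystander: small carton 55 x 76 x 40 mm. Origin: underside
- caliper: bystander: slide caliper lying flat, 73 x 212 x 12 mm, long along its y. Origin: underside centre
- hex_key: bystander: black hex key lying flat, 31 x 76 x 5 mm. Origin: underside centre
- screwdriver: bystander: yellow screwdriver lying flat, 25 x 163 x 25 mm, long along its y. Origin: underside centre
- tray: bystander: flat grey parts tray 174 x 236 x 20 mm, fixed, with a flange ring, a spigot and a bearing in it (at most 48 mm high). Origin: underside centre
- spigot: bystander: turned spigot 51 x 51 x 46 mm in the tray. Origin: underside
- pliers: bystander: pliers with red handles lying flat, 60 x 139 x 14 mm. Origin: underside centre
- glue_bottle: bystander: small white bottle with yellow spout, 27 mm across, 102 mm tall. Origin: underside
There are look-alikes about, which are no part of the job. Leave any orange or red look-alike of the bracket alone.

How it is judged:
By the outcome, as a careful person would: the job done as asked, in the order asked, and still so for the second after the job is handed in, with the robot touching nothing.
It also fails if it takes over 72 s, if anything falls off the work surface, if the arm or the gripper's body presses on something with over 40 N, if the wrist force passes 120 N, or if a joint passes its speed limit or range.

## Working session

There is one attempt and no reset: what is moved stays moved. The work goes in short steps, Python scripts to look and compute and a tool call to move; the robot and the scene stay as the last step left them, time stands still between calls to the robot, and variables do not carry over. Pictures are saved under pics/ and viewed, at most 10 in all, crops included, and the job is handed in when it is done.

Besides the shell and the picture viewer there is one more tool, called after ">>>" by a JSON object that holds its "op" and its "data", one argument or row to a line. arm_command: Moves the arm, as the interface text tells. Shifts and turns lie within -1 to 1; 1 stands for 0.2 m of shift or pi rad of turn. Its arguments: {"type":"object","properties":{"increments":{"type":"array","items":{"type":"array","items":{"type":"number","minimum":-1,"maximum":1}}},"fingers":{"type":"number"},"force":{"type":"number"}},"required":["increments"]}

```bash
mkdir -p pics
cat > h.py <<'E'
from plant import *
import numpy as np, cv2
def cam(n):
    return read_camera(n)
def save(c,name,crop=None,s=1):
    im=c["image"][:,:,::-1]
    if crop: im=im[crop[1]:crop[3],crop[0]:crop[2]]
    im=cv2.resize(im,None,fx=s,fy=s,interpolation=cv2.INTER_CUBIC); cv2.imwrite("pics/"+name,im)
def ray(c,u,v):
    T=np.array(c["T"]);d=T[:3,:3]@np.array([(u-c["cx"])/c["fx"],(v-c["cy"])/c["fy"],1]);return T[:3,3],d/np.linalg.norm(d)
def plane(c,u,v,z):
    o,d=ray(c,u,v);return o+d*(z-o[2])/d[2]
def tri(c1,p1,c2,p2):
    o1,d1=ray(c1,*p1);o2,d2=ray(c2,*p2)
    A=np.stack([d1,-d2],1);s=np.linalg.lstsq(A,o2-o1,rcond=None)[0]
    a=o1+d1*s[0];b=o2+d2*s[1];return (a+b)/2,np.linalg.norm(a-b)
def proj(c,P):
    T=np.linalg.inv(np.array(c["T"]));p=T[:3,:3]@np.array(P)+T[:3,3];return p[0]/p[2]*c["fx"]+c["cx"],p[1]/p[2]*c["fy"]+c["cy"]
E
python3 - <<'E'
from h import *
np.set_printoptions(precision=3,suppress=True)
for n in("side","top"):
    c=cam(n);save(c,n+"0.png",s=1.4);print(n,c["fx"],c["cx"],c["cy"]);print(np.array(c["T"]))
    np.save(n+"0.npy",c,allow_pickle=True)
print(read_state())
E
```

```text
side 440.32355092351867 284.00937223513256 206.11745988130497
[[ 0.872 -0.241  0.427 -0.286]
 [-0.49  -0.455  0.744 -1.226]
 [ 0.015 -0.857 -0.515  1.097]
 [ 0.     0.     0.     1.   ]]
top 540.8267787022156 279.51404058034194 207.10264047165134
[[ 0.025 -0.996  0.083  0.377]
 [-1.    -0.025  0.004  0.148]
 [-0.002 -0.083 -0.997  1.949]
 [ 0.     0.     0.     1.   ]]
{'t': 0.1, 'q': array([-1.378,  0.131,  1.489,  0.   ,  1.523, -0.085]), 'dq': array([-0.   , -0.002, -0.002, -0.001,  0.001,  0.001]), 'joint_torque': array([  0.001, -56.134, -49.31 ,   0.077,   0.029,  -0.   ]), 'tool_pos': array([ 0.165, -0.577,  0.404]), 'orientation': array([-3.11 , -0.435,  0.   ]), 'force': array([0.254, 0.728, 0.841]), 'wrist_torque': array([0.004, 0.022, 0.037]), 'gripper_force': 0.0, 'opening': 0.09317451156992174}
```

View pics/side0.png

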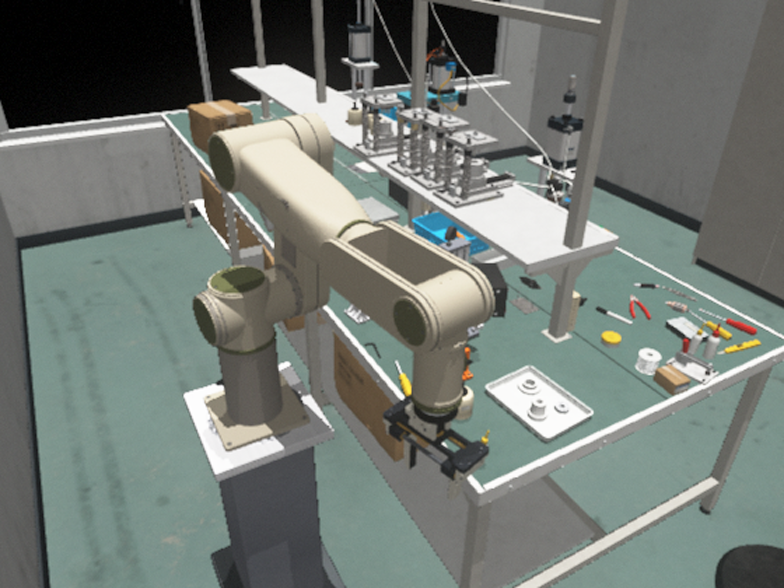

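View pics/top0.png

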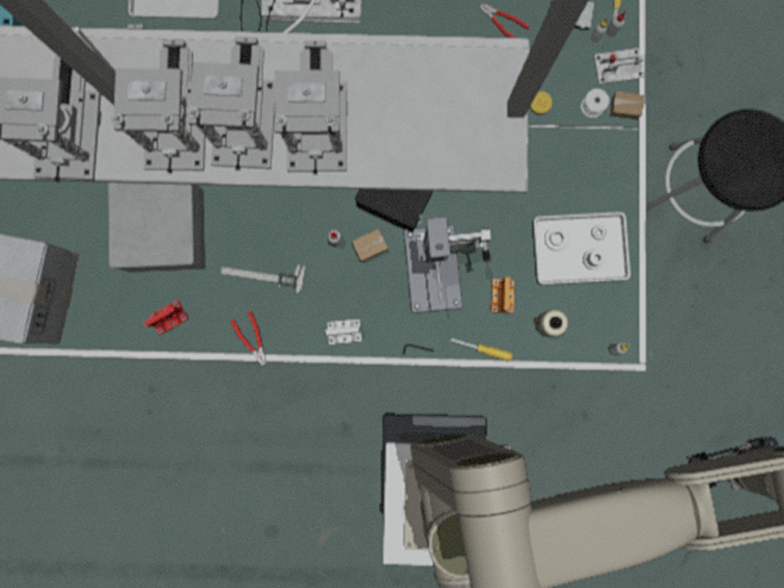

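The side view shows the arm hiding the stand. The top view (1.4x) has the bare bracket at about (343,331), the stand at (435,265), an orange look-alike at (503,295) and a red one at (166,317).

Run:
```python
from h import *
np.set_printoptions(precision=3,suppress=True)
c=np.load("top0.npy",allow_pickle=True).item()
save(c,"topc.png",(225,145,375,260),5.2)
im=c["image"].astype(int)
g=im[220:252,225:265]; m=(g.min(2)>125).astype(np.uint8)
ys,xs=np.nonzero(m);print(len(xs),cv2.minAreaRect(np.stack([xs+225,ys+220],1).astype(np.float32)))
for p in[(245,236.5),(311,189)]:
    for z in(0,.084): print(p,z,plane(c,*p,z))
```

```text
375 ((244.44061279296875, 236.40594482421875), (16.219106674194336, 24.676923751831055), 84.2894058227539)
(245, 236.5) 0 [0.43  0.277 0.   ]
(245, 236.5) 0.084 [0.428 0.271 0.084]
(311, 189) 0 [0.608 0.043 0.   ]
(311, 189) 0.084 [0.598 0.047 0.084]
```

View pics/topc.png

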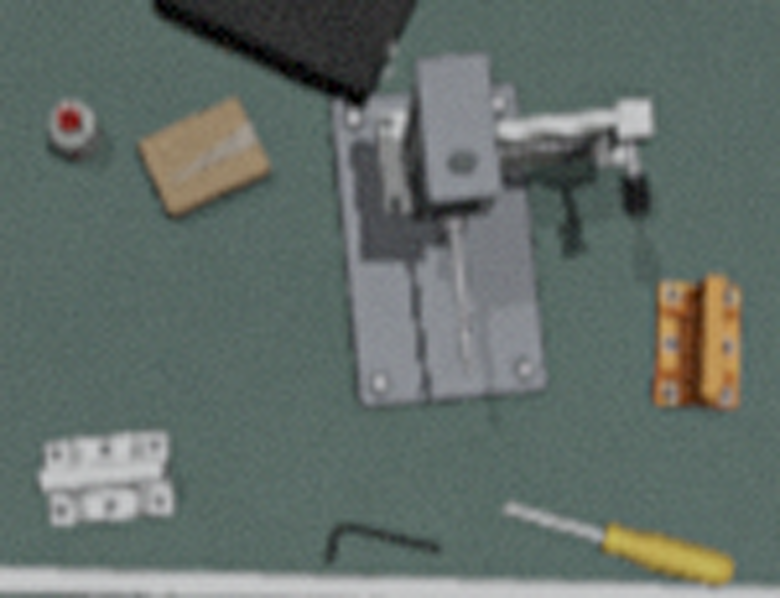

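Crop (5.2x, offset 225,145): bracket web edge runs (40,478) to (165,468). The stand base axis runs (428,92) to (453,395), with the hook tip at about (467,355). Both yaws are about +4.6°. The gripper body would hit the post if vertical, so I'll tilt about 45° toward +y. First I'll move the arm out of the side view.

```bash
cat >> h.py <<'E'
from scipy.spatial.transform import Rotation as Ro
def Rt(yaw,th):   # closing line along world x turned by yaw(deg), tool leaning th(deg) toward +y
    s,c=np.sin(np.radians(th)),np.cos(np.radians(th))
    return Ro.from_euler('z',yaw,degrees=True)*Ro.from_matrix(np.array([[0,1,0],[c,0,-s],[-s,0,-c]]))
def inc(p,R,P0=None,R0=None):
    s=read_state()
    P0=s["tool_pos"] if P0 is None else P0; R0=Ro.from_rotvec(s["orientation"]) if R0 is None else R0
    d=R0.inv().apply(np.array(p)-P0)/.2; r=(R0.inv()*R).as_rotvec()/np.pi
    return np.round(np.r_[d,r],4).tolist()
def tcp(g,R): return np.array(g)-.167*R.apply([0,0,1])
E
python3 - <<'E'
from h import *
s=read_state();p0=s["tool_pos"];R0=Ro.from_rotvec(s["orientation"])
R1=Rt(4.6,0)
A=np.array([.40,-.40,.45]);B=np.array([.44,-.05,.45])
f=(R0.inv()*R1).as_rotvec()
H=R0*Ro.from_rotvec(f*.5)
print(np.degrees(np.linalg.norm(f)));print(inc(A,H));print(inc(B,R1,A,H))
R2=Rt(4.6,45);C=tcp([.43,.26,.22],R2);print(C,inc(C,R2,B,R1))
E
```

```text
78.68172639171948
[1.3746, -0.5275, -0.2299, -0.0002, -0.0002, -0.2186]
[1.552, -0.8329, 0.0012, -0.0002, -0.0002, -0.2186]
[0.42052956 0.37770646 0.33808683] [2.1395, 0.0745, 0.5596, 0.0, -0.25, 0.0]
```

>>> {"op": "arm_command", "data": {
  "increments": [
    [0.7,-0.26,-0.23,0,0,0],
    [0.7,-0.26,-0.23,0,0,0],
    [0.7,-0.26,-0.23,0,0,0],
    [0.7,-0.26,-0.23,0,0,0],
    [0.7,-0.26,-0.23,0,0,0]
  ]
}}

```text
t: 0.72
tool_pos: [0.2846, -0.4888, 0.45]
orientation: [-3.111, -0.435, 0.001]
force: [0.1, 0.1, 0.2]
opening: 0.0928
gripper_force: 0.0
```

>>> {"op": "arm_command", "data": {
  "increments": [
    [0.7,-0.26,0,0,0,-0.05],
    [0.7,-0.26,0,0,0,-0.1],
    [0.7,-0.26,0,0,0,-0.15],
    [0.7,-0.26,0,0,0,-0.2],
    [0.7,-0.26,0,0,0,-0.22]
  ]
}}

```text
t: 1.35
tool_pos: [0.4047, -0.4009, 0.4496]
orientation: [-2.777, -1.466, 0.001]
force: [-0.8, 0.6, 0.9]
opening: 0.093
gripper_force: 0.0
```

Run:
```python
from h import *
s=read_state();print(s["t"],s["tool_pos"],s["q"]);p0=s["tool_pos"];R0=Ro.from_rotvec(s["orientation"])
R1=Rt(4.6,0);B=np.array([.44,-.05,.45])
print(inc(B,R1))
R2=Rt(4.6,45);C=tcp([.43,.26,.22],R2);print(inc(C,R2,B,R1))
```

```text
1.35 [ 0.40471151 -0.40091474  0.44958694] [-8.70547762e-01  3.46660217e-02  1.50804368e+00 -4.02320715e-04
  1.60062194e+00 -2.71338772e-01]
[1.5484, -0.8439, -0.0004, -0.0005, -0.0002, -0.2163]
[2.1395, 0.0745, 0.5596, 0.0, -0.25, 0.0]
```

>>> {"op": "arm_command", "data": {
  "increments": [
    [0.78,-0.42,0,0,0,0],
    [0.78,-0.42,0,0,0,0],
    [0.78,-0.42,0,0,0,0],
    [0.78,-0.42,0,0,0,0],
    [0.78,-0.42,0,0,0,0]
  ]
}}

```text
t: 1.98
tool_pos: [0.424, -0.225, 0.4503]
orientation: [-2.781, -1.462, 0.001]
force: [0.6, 0.0, -0.2]
opening: 0.0928
gripper_force: 0.0
```

>>> {"op": "arm_command", "data": {
  "increments": [
    [0.77,-0.42,0,0,0,-0.05],
    [0.77,-0.42,0,0,0,-0.1],
    [0.77,-0.42,0,0,0,-0.15],
    [0.77,-0.42,0,0,0,-0.2],
    [0.77,-0.42,0,0,0,-0.216]
  ]
}}

```text
t: 2.6
tool_pos: [0.4427, -0.0505, 0.4504]
orientation: [-2.132, -2.307, 0.001]
force: [-0.6, -0.2, 0.6]
opening: 0.0926
gripper_force: 0.0
```

>>> {"op": "arm_command", "data": {
  "increments": [
    [0.8,0.03,0,0,0,0],
    [0.8,0.03,0,0,0,0],
    [0.8,0.03,0,0,0,0],
    [0.8,0.03,0,0,0,0],
    [0.8,0.03,0,0,0,0]
  ]
}}

```text
t: 3.22
tool_pos: [0.4367, 0.1091, 0.4504]
orientation: [-2.136, -2.303, 0.002]
force: [0.9, -0.5, -0.2]
opening: 0.0929
gripper_force: 0.0
```

>>> {"op": "arm_command", "data": {
  "increments": [
    [0.8,0.03,0.2,0,-0.05,0],
    [0.8,0.03,0.2,0,-0.1,0],
    [0.8,0.03,0.2,0,-0.15,0],
    [0.8,0.03,0.2,0,-0.2,0],
    [0.8,0.03,0.2,0,-0.25,0]
  ]
}}

```text
t: 3.85
tool_pos: [0.4308, 0.2696, 0.4105]
orientation: [1.68, 1.812, -0.702]
force: [-0.2, -0.7, 0.2]
opening: 0.093
gripper_force: 0.0
```

Run:
```python
from h import *
s=read_state();print(s["t"],s["tool_pos"],s["q"])
for n in("side","top"):
    c=cam(n);np.save(n+"1.npy",c,allow_pickle=True)
    if n=="side":
        u,v=proj(c,[.43,.275,.06]);u2,v2=proj(c,[.6,.05,.18]);print(u,v,u2,v2)
        save(c,"s1.png",(260,130,400,270),5)  
    else: print(proj(c,[.43,.275,.06]))
```

```text
3.85 [0.43081393 0.26960887 0.41046379] [ 0.67901633  0.11656185  1.59697513 -0.66028198  1.87562617  0.54677951]
255.53542364656974 213.7401537671028 316.7459351389097 204.25922857747537
(np.float64(244.32694430633077), np.float64(235.9754499567722))
```

View pics/s1.png

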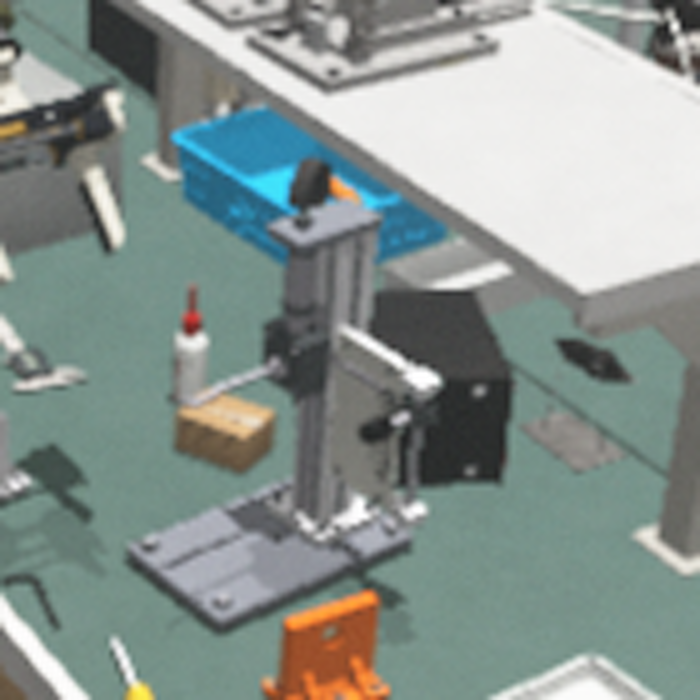

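The side crop (5x, offset 260,130) shows the hook bar running from (283,365) to a tip at about (178,395). The black index knob is at about (375,430). The bracket lies at the left edge.

Run:
```python
from h import *
np.set_printoptions(precision=4,suppress=True)
a=np.load("side1.npy",allow_pickle=True).item();b=np.load("top1.npy",allow_pickle=True).item()
S=lambda x,y:(260+x/5-.4,130+y/5-.4)
T=lambda x,y:(225+x/5.2-.4,145+y/5.2-.4)
print("tip",tri(a,S(178,396),b,T(467,358)))
print("knob",tri(a,S(375,431),b,T(636,195)))
print("posttop",tri(a,S(325,222),b,T(453,130)))
for q in[(428,92),(453,395),(362,405),(545,385)]:print(plane(b,*T(*q),.018))
print("web ends",plane(b,*T(38,479),.084),plane(b,*T(168,468),.084))
i1=cv2.resize(a["image"][185:245,225:290,::-1],None,fx=6,fy=6,interpolation=cv2.INTER_CUBIC)
i2=cv2.resize(b["image"][215:255,225:270,::-1],None,fx=8,fy=8,interpolation=cv2.INTER_CUBIC)
o=np.zeros((360,760,3),np.uint8);o[:360,:390]=i1;o[:320,395:755]=i2;cv2.imwrite("pics/b1.png",o)
```

```text
tip (array([0.5001, 0.0429, 0.1911]), np.float64(0.01186235472350927))
knob (array([ 0.6103, -0.0641,  0.185 ]), np.float64(0.0030904511865629085))
posttop (array([0.6325, 0.0574, 0.3071]), np.float64(0.002574890175673362))
[0.7022 0.0602 0.018 ]
[0.4922 0.0386 0.018 ]
[0.4838 0.101  0.018 ]
[ 0.5007 -0.0245  0.018 ]
web ends [0.4257 0.3161 0.084 ] [0.4351 0.2302 0.084 ]
```

View pics/b1.png

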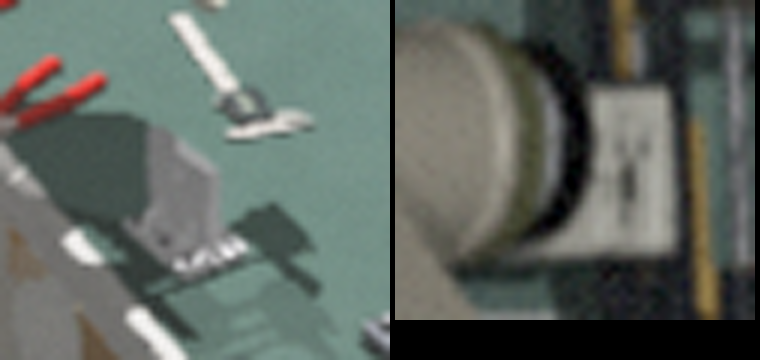

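The left crop shows the web standing at about (180,190), with the arm overhead and out of contact. The measured web centre is about (0.430, 0.274) with yaw about 6°, which fits the foot's centre. Next is the approach.

Run:
```python
from h import *
R=Rt(6,45);yl=np.array([-np.sin(np.radians(6)),np.cos(np.radians(6)),0])
g=np.array([.430,.274,.066])+.029*yl; G=tcp(g,R);P=tcp(g-.09*R.apply([0,0,1]),R)
print(G,P,inc(P,R),inc(G,R,P,R),Ro.from_rotvec(read_state()["orientation"]).as_matrix().round(2))
```

```text
[0.41462524 0.42028108 0.18408683] [0.40797309 0.48357206 0.24772644] [1.3295, -0.0287, -0.1963, -0.0074, 0.0015, -0.0058] [0.0, 0.0, 0.45, 0.0, 0.0, 0.0] [[-0.06  1.    0.05]
 [ 0.7   0.08 -0.71]
 [-0.71 -0.   -0.7 ]]
```

>>> {"op": "arm_command", "data": {
  "increments": [
    [0.66,-0.015,-0.098,0,0,0],
    [0.66,-0.015,-0.098,0,0,0],
    [0.66,-0.015,-0.098,0,0,0],
    [0.66,-0.015,-0.098,0,0,0],
    [0.66,-0.015,-0.098,0,0,0]
  ]
}}

```text
t: 4.58
tool_pos: [0.4196, 0.376, 0.3332]
orientation: [1.686, 1.816, -0.694]
force: [1.3, 0.0, -0.4]
opening: 0.0932
gripper_force: 0.0
```

>>> {"op": "arm_command", "data": {
  "increments": [
    [0.3,-0.007,-0.098,-0.007,0.0015,-0.006],
    [0.67,-0.014,-0.098,-0.007,0.0015,-0.006],
    [0.67,-0.014,-0.098,-0.007,0.0015,-0.006],
    [0.67,-0.014,-0.098,-0.007,0.0015,-0.006],
    [0.67,-0.014,-0.098,-0.007,0.0015,-0.006]
  ]
}}

```text
t: 5.2
tool_pos: [0.4086, 0.4845, 0.2535]
orientation: [1.66, 1.838, -0.675]
force: [1.3, -0.7, 0.2]
opening: 0.0932
gripper_force: 0.0
```

Run:
```python
from h import *
R=Rt(6,45);G=np.array([0.41462524,0.42028108,0.18408683])
s=read_state();print(s["tool_pos"],s["q"],inc(G,R))
c=cam("top");a=cam("side")
i1=cv2.resize(a["image"][175:245,215:290,::-1],None,fx=6,fy=6,interpolation=cv2.INTER_CUBIC)
i2=cv2.resize(c["image"][210:255,215:258,::-1],None,fx=8,fy=8,interpolation=cv2.INTER_CUBIC)
o=np.zeros((420,800,3),np.uint8);o[:420,:450]=i1;o[:360,455:455+344]=i2;cv2.imwrite("pics/b2.png",o)
for z in(.084,):
  for y in(-.04,.04):
    p=np.array([.43-y*.1045,.274+y*.9945,z]);print(proj(a,p),proj(c,p))
```

```text
[0.40863362 0.48447544 0.25348683] [ 0.93337138  0.64271771  1.23081598 -0.51980886  1.8539157   0.83689065] [0.014, -0.0054, 0.4734, 0.0011, -0.0023, -0.0013]
(np.float64(260.44104562673766), np.float64(213.20773285147234)) (np.float64(255.72800408324343), np.float64(234.8512664370065))
(np.float64(250.76875300509192), np.float64(205.36564786445442)) (np.float64(232.57572097280672), np.float64(236.70279069207965))
```

View pics/b2.png

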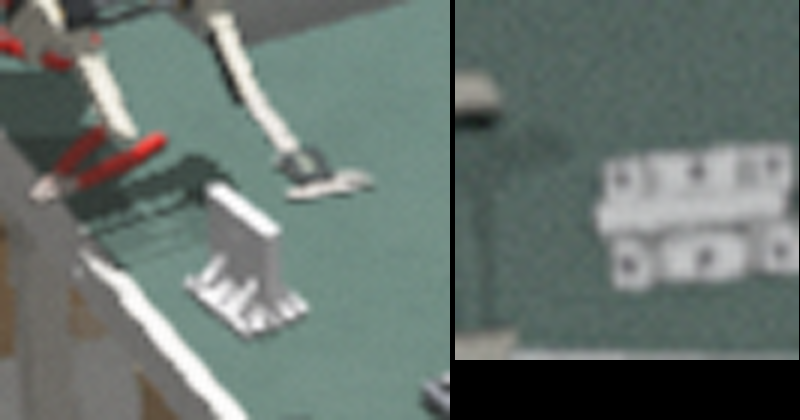

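Predicted web ends match the picture (side (275,231) and (217,185); top (784,202) and (599,217)). Moving in and closing.

>>> {"op": "arm_command", "data": {
  "increments": [
    [0.003,-0.001,0.12,0.001,-0.002,-0.001],
    [0.006,-0.002,0.24,0.001,-0.002,-0.001],
    [0.01,-0.004,0.36,0.001,-0.002,-0.001],
    [0.014,-0.005,0.473,0.001,-0.002,-0.001],
    [0.014,-0.005,0.473,0.001,-0.002,-0.001]
  ]
}}

```text
t: 5.92
tool_pos: [0.4136, 0.4193, 0.1812]
orientation: [1.653, 1.836, -0.69]
force: [0.8, 0.2, 0.3]
opening: 0.0933
gripper_force: 0.0
```

>>> {"op": "arm_command", "data": {
  "increments": [
    [0,0,0,0,0,0],
    [0,0,0,0,0,0],
    [0,0,0,0,0,0],
    [0,0,0,0,0,0],
    [0,0,0,0,0,0]
  ],
  "fingers": 1,
  "force": 30
}}

```text
t: 6.55
tool_pos: [0.4134, 0.421, 0.1812]
orientation: [1.651, 1.838, -0.688]
force: [-0.3, -0.9, -0.5]
opening: 0.0475
gripper_force: 0.0
```

Run:
```python
from h import *
s=read_state();print(s)
R=Rt(6,45);print(R.inv().apply([0,0,1]))
```

```text
{'t': 6.55, 'q': array([ 0.8728395 ,  0.62072152,  1.41260615, -0.53859909,  1.69696801,
        0.86261479]), 'dq': array([-3.67449832e-04,  5.63103024e-04,  2.00096197e-03,  1.02386183e-05,
       -1.80665683e-03,  2.62469430e-03]), 'joint_torque': array([ 3.28693155e-02, -6.88393450e+01, -3.85650408e+01, -3.13304566e+00,
        3.72858748e+00, -1.12486616e-02]), 'tool_pos': array([0.41336995, 0.4209623 , 0.18119222]), 'orientation': array([ 1.65148319,  1.83781792, -0.68793664]), 'force': array([-0.32782584, -0.85583881, -0.4853985 ]), 'wrist_torque': array([ 0.30993653, -0.05629355, -0.03035137]), 'gripper_force': 0.0, 'opening': 0.04749019336964414}
[-7.07106781e-01 -5.55111512e-17 -7.07106781e-01]
```

>>> {"op": "arm_command", "data": {
  "increments": [
    [0,0,0,0,0,0],
    [0,0,0,0,0,0],
    [0,0,0,0,0,0],
    [0,0,0,0,0,0],
    [0,0,0,0,0,0]
  ]
}}

```text
t: 7.18
tool_pos: [0.4136, 0.421, 0.1813]
orientation: [1.652, 1.838, -0.687]
force: [2.3, 2.2, -1.7]
opening: 0.0119
gripper_force: 30.0
```

Run:
```python
from h import *
np.set_printoptions(precision=4,suppress=True)
print(read_state()["force"],read_state()["wrist_torque"])
a=cam("side");b=cam("top")
np.save("sideH.npy",a,allow_pickle=True);np.save("topH.npy",b,allow_pickle=True)
S=lambda x,y:(260+x/5-.4,130+y/5-.4)
T=lambda x,y:(225+x/5.2-.4,145+y/5.2-.4)
print("side z=.19",plane(a,*S(178,396),.190), "carriage side bar",plane(a,*S(280,366),.184))
for q in[(457,215),(460,260),(463,300),(467,358)]:print("top",plane(b,*T(*q),.184))
i1=cv2.resize(a["image"][185:225,285:347,::-1],None,fx=12,fy=12,interpolation=cv2.INTER_LANCZOS4)[:,:400]
i2=cv2.resize(b["image"][175:225,295:328,::-1],None,fx=12,fy=12,interpolation=cv2.INTER_LANCZOS4)
o=np.zeros((600,800,3),np.uint8);o[:480,:400]=i1;o[:600,404:404+396]=i2;cv2.imwrite("pics/h1.png",o)
```

```text
[ 2.3336  2.192  -1.6634] [ 0.506  -0.494   0.3774]
side z=.19 [0.4954 0.0465 0.19  ] carriage side bar [0.5984 0.0565 0.184 ]
top [0.5962 0.0478 0.184 ]
top [0.5677 0.0453 0.184 ]
top [0.5424 0.0429 0.184 ]
top [0.5059 0.0397 0.184 ]
```

View pics/h1.png

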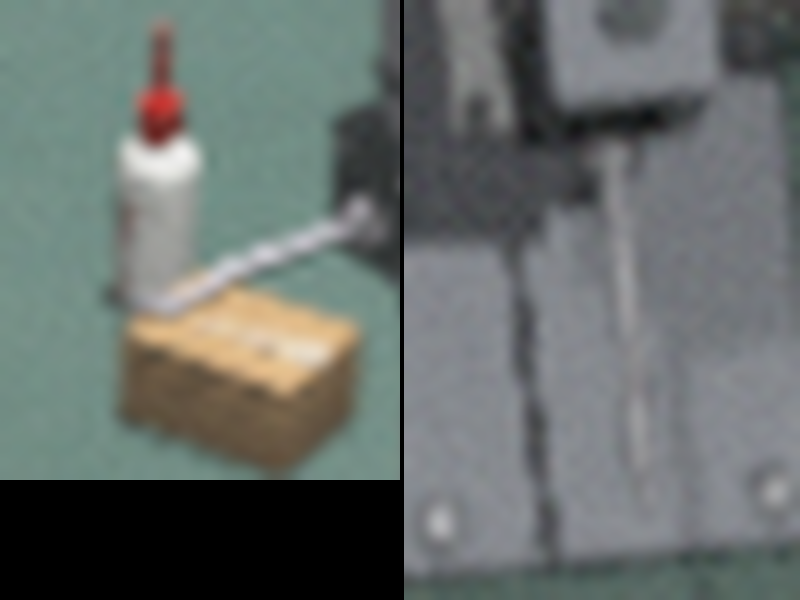

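Side panel (12x, offset 285,185): the bar leaves the carriage at (362,212) and its upturned tip is at about (138,293). Top panel (x offset 404): the bar runs (612,140) to (642,465), with the fainter tip out to about (650,510).

Run:
```python
from h import *
np.set_printoptions(precision=4,suppress=True)
a=np.load("sideH.npy",allow_pickle=True).item();b=np.load("topH.npy",allow_pickle=True).item()
S=lambda x,y:(285+x/12-.46,185+y/12-.46)
T=lambda x,y:(295+(x-404)/12-.46,175+y/12-.46)
print("tip",tri(a,S(138,293),b,T(649,497)))
print("root",tri(a,S(362,212),b,T(612,142)))
yw=np.radians(5.3);X=np.array([np.cos(yw),np.sin(yw),0])
for sad in([.508,.0405,.184],[.513,.041,.184],[.518,.0415,.184]):
    sad=np.array(sad)
    for nm,q in(("tip",sad-.017*X+[0,0,.006]),("face",sad+.072*X)):
        u,v=proj(a,q);U,V=proj(b,q);print(sad,nm,(u-285+.46)*12,(v-185+.46)*12,(U-295+.46)*12+404,(V-175+.46)*12)
```

```text
tip (array([0.496 , 0.0389, 0.1933]), np.float64(0.0023853372895362365))
root (array([0.5923, 0.0511, 0.1915]), np.float64(0.0036420755837196874))
[0.508  0.0405 0.184 ] tip 128.38533068962604 304.8815603409057 645.4587624166204 519.6754483100372
[0.508  0.0405 0.184 ] face 341.22419411675446 244.6401690999734 620.3807654618086 197.01003802489848
[0.513 0.041 0.184] tip 140.67379305520765 300.46926571955646 643.9788300949504 501.25507745695063
[0.513 0.041 0.184] face 352.89156309142163 240.42822192645806 618.9178144380649 178.80349105214614
[0.518  0.0415 0.184 ] tip 152.9269547597735 296.06964615161087 642.4995950869072 482.84338590319544
[0.518  0.0415 0.184 ] face 364.5262953223721 236.22805669287712 617.4555475503078 160.60545820855137
```

>>> {"op": "arm_command", "data": {
  "increments": [
    [0,0,0,0,0,0],
    [-0.02,0,-0.02,0,0,0],
    [-0.06,0,-0.06,0,0,0],
    [-0.12,0,-0.12,0,0,0],
    [-0.2,0,-0.2,0,0,0]
  ],
  "force": 55
}}

```text
t: 7.9
tool_pos: [0.4134, 0.4209, 0.2391]
orientation: [1.652, 1.838, -0.689]
force: [0.6, -0.2, -5.5]
opening: 0.0119
gripper_force: 55.0
```

>>> {"op": "arm_command", "data": {
  "increments": [
    [-0.08,0,-0.08,0,0,0],
    [-0.16,0,-0.16,0,0,0],
    [-0.23,0,-0.23,0,0,0],
    [-0.246,0,-0.246,0,0,0],
    [-0.246,0,-0.246,0,0,0]
  ]
}}

```text
t: 8.52
tool_pos: [0.4136, 0.4211, 0.3073]
orientation: [1.652, 1.838, -0.688]
force: [0.3, -0.6, -6.1]
opening: 0.0116
gripper_force: 55.0
```

Run:
```python
from h import *
s=read_state();print(s);p0=np.array([.4136,.421,.1813]);c0=np.array([.430,.274,0])
R=Ro.from_rotvec(s["orientation"]);print(R.as_matrix().round(3))
# centre x from finger centring: grasp point vs web line
g0=p0+.167*R.apply([0,0,1]);print("grasp0",g0)
tgt=np.array([.456,.036,.125])
print(inc(p0+tgt-c0,Rt(5.3,45)))
```

```text
{'t': 8.525, 'q': array([ 0.87255389,  0.46416705,  1.37417756, -0.56014074,  1.86317516,
        0.7586006 ]), 'dq': array([-2.61940829e-05,  1.81758595e-02,  1.80003853e-02,  3.91583799e-03,
       -6.70956764e-03,  3.97166087e-03]), 'joint_torque': array([ 8.36802239e-03, -7.04114842e+01, -4.57408118e+01, -4.61422473e+00,
        4.65518519e+00, -7.00026937e-02]), 'tool_pos': array([0.41363998, 0.42105226, 0.30730799]), 'orientation': array([ 1.65184497,  1.83788784, -0.68784062]), 'force': array([ 0.28071535, -0.59244425, -6.06920506]), 'wrist_torque': array([ 1.14905875,  0.02958808, -0.00524626]), 'gripper_force': 54.98179641304887, 'opening': 0.01160075696957804}
[[-0.076  0.994  0.073]
 [ 0.702  0.105 -0.704]
 [-0.708 -0.002 -0.706]]
grasp0 [0.42581094 0.30338846 0.06337028]
[-0.8419, 0.0036, 0.8513, 0.0025, 0.0004, 0.0034]
```

>>> {"op": "arm_command", "data": {
  "increments": [
    [-0.1,0,0.1,0,0,0],
    [-0.25,0,0.25,0,0,0],
    [-0.4,0,0.4,0,0,0],
    [-0.55,0.002,0.55,0,0,0],
    [-0.7,0.003,0.7,0.0025,0,0.0034]
  ]
}}

```text
t: 9.15
tool_pos: [0.4347, 0.2227, 0.3063]
orientation: [1.665, 1.828, -0.694]
force: [0.7, -0.8, -5.7]
opening: 0.0121
gripper_force: 55.0
```

>>> {"op": "arm_command", "data": {
  "increments": [
    [-0.1,0,0.1,0,0,0],
    [-0.14,0,0.15,0,0,0],
    [-0.14,0,0.15,0,0,0],
    [-0.14,0,0.15,0,0,0],
    [-0.14,0,0.15,0,0,0]
  ]
}}

```text
t: 9.78
tool_pos: [0.4389, 0.1843, 0.3062]
orientation: [1.664, 1.828, -0.691]
force: [1.1, 0.1, -6.7]
opening: 0.0117
gripper_force: 55.0
```

Run:
```python
from h import *
np.set_printoptions(precision=4,suppress=True)
s=read_state();print(s["tool_pos"],s["force"],s["q"]);R=Ro.from_rotvec(s["orientation"])
p0=np.array([.4136,.421,.1813]);c=s["tool_pos"]-p0+[.429,.274,0];print("foot centre",c)
a=cam("side");b=cam("top");np.save("side2.npy",a,allow_pickle=True);np.save("top2.npy",b,allow_pickle=True)
yl=np.array([-.098,.995,0]);xl=np.array([.995,.098,0])
print("S offs 275,175 x10; T offs 295,185 x10 +405")
for nm,q in(("topR",c-.04*yl+[0,0,.084]),("topL",c+.04*yl+[0,0,.084]),("hole",c+[0,0,.064]),("botR",c-.042*yl)):
    u,v=proj(a,q);U,V=proj(b,q);print(nm,(u-275)*10+5,(v-175)*10+5,(U-290)*10+410,(V-175)*10+5)
i1=cv2.resize(a["image"][175:235,275:315,::-1],None,fx=10,fy=10,interpolation=cv2.INTER_CUBIC)
i2=cv2.resize(b["image"][175:235,290:329,::-1],None,fx=10,fy=10,interpolation=cv2.INTER_CUBIC)
o=np.zeros((600,795,3),np.uint8);o[:600,:400]=i1;o[:600,405:795]=i2;cv2.imwrite("pics/p1.png",o)
```

```text
[0.4389 0.1843 0.3062] [ 1.0931  0.0854 -6.6914] [ 0.5464  0.081   1.8338 -0.6914  1.6244  0.559 ]
foot centre [0.4543 0.0373 0.1249]
S offs 275,175 x10; T offs 295,185 x10 +405
topR 189.99075520894678 383.2701726608269 787.1563548937831 534.8233869859248
topL 71.01286943136984 294.2394406408633 539.2777371388559 553.0178169974683
hole 128.5624978615482 381.7233711409483 659.282399625248 546.5374472062018
botR 187.41342865915954 567.5133352533746 771.3841031408737 545.4159506793314
```

View pics/p1.png

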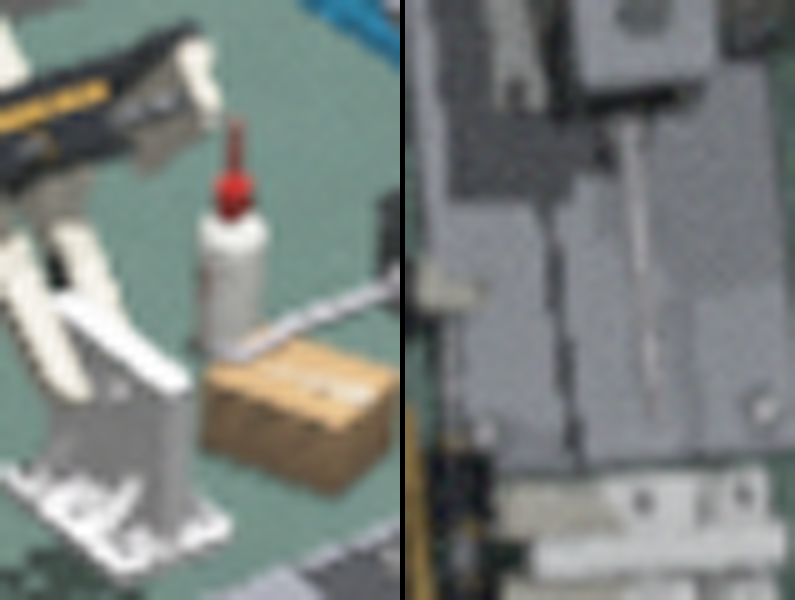

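The side panel (10x) shows the web top edge from (60,300) to (180,382), the hole showing bright at (118,387), and the hook tip at about (222,350). The top panel shows the web top at (537,555)–(785,540), and the bar ending near (648,415). I'll measure the bar numerically.

Run:
```python
from h import *
np.set_printoptions(precision=4,suppress=True)
L=lambda n:np.load(n+".npy",allow_pickle=True).item()
b=np.mean([L(n)["image"].astype(float).sum(2)/3 for n in("top0","topH","top2")],0)
pts=[]
for v in range(190,221):
    r=b[v,307:321];bg=np.median(r);k=np.argmax(r[2:-2])+2
    w=np.clip(r[k-2:k+3]-bg-3,0,None);u=307+k-2+(w*np.arange(5)).sum()/max(w.sum(),1e-6);print(v,round(u,2),round(r[k]-bg,1),end=" | ");pts.append((u,v,r[k]-bg))
print()
P=np.array([p for p in pts if p[1]<=212]);f=np.polyfit(P[:,1],P[:,0],1);print("u=",f)
c=L("top0")
for v in(192,212,216):print(plane(c,np.polyval(f,v),v,.186))
a=np.mean([L(n)["image"].astype(float) for n in("side1","sideH","side2")],0)
# blue-ish white bar: b channel minus carton/bench
for u in range(293,316):
    col=a[196:216,u];print(u,[int(x) for x in col[:,2]])
```

```text
190 312.07 17.9 | 191 312.33 17.1 | 192 312.5 16.7 | 193 312.69 18.4 | 194 312.65 17.8 | 195 312.65 25.3 | 196 312.74 30.2 | 197 312.79 35.9 | 198 312.93 33.8 | 199 313.04 29.4 | 200 313.07 24.8 | 201 313.03 19.2 | 202 313.26 8.7 | 203 314.0 3.8 | 204 314.0 5.1 | 205 308.0 1.9 | 206 311.0 3.7 | 207 308.82 4.2 | 208 314.0 10.6 | 209 314.0 19.8 | 210 314.0 17.4 | 211 314.0 13.9 | 212 314.32 8.8 | 213 314.0 3.9 | 214 308.45 3.9 | 215 308.0 2.2 | 216 309.0 3.2 | 217 309.36 4.3 | 218 312.04 4.4 | 219 314.6 4.6 | 220 309.24 10.2 | 
u= [  0.0289 306.8753]
[0.576  0.0477 0.186 ]
[0.5103 0.0445 0.186 ]
[0.4972 0.0438 0.186 ]
293 [135, 136, 135, 136, 136, 135, 132, 134, 137, 136, 136, 138, 128, 112, 122, 145, 162, 164, 139, 138]
294 [138, 140, 136, 135, 129, 119, 111, 116, 119, 122, 124, 122, 111, 88, 103, 126, 128, 128, 119, 122]
295 [161, 192, 185, 164, 138, 121, 100, 102, 108, 120, 124, 120, 116, 112, 103, 112, 111, 91, 85, 84]
296 [140, 203, 222, 195, 150, 145, 129, 135, 136, 143, 144, 144, 142, 147, 132, 116, 124, 91, 67, 63]
297 [64, 167, 230, 213, 170, 156, 144, 151, 156, 155, 154, 151,
[... 1195 characters left out ...]
 136, 135, 134, 135, 137, 136, 135, 171, 190, 134, 130, 137, 137, 136, 139, 147, 181, 194, 158]
310 [137, 136, 133, 134, 134, 136, 136, 143, 185, 188, 121, 138, 138, 138, 138, 139, 143, 179, 202, 164]
311 [136, 136, 134, 134, 135, 134, 136, 163, 191, 158, 129, 137, 138, 138, 139, 138, 138, 172, 195, 144]
312 [114, 113, 107, 107, 104, 105, 106, 157, 182, 126, 137, 137, 138, 138, 137, 138, 139, 149, 149, 104]
313 [79, 78, 62, 60, 56, 69, 101, 145, 155, 96, 125, 138, 138, 138, 138, 139, 135, 120, 90, 70]
314 [64, 63, 55, 55, 55, 107, 153, 143, 119, 78, 98, 129, 138, 138, 137, 137, 129, 103, 90, 87]
315 [57, 57, 56, 54, 57, 105, 144, 122, 104, 80, 73, 112, 139, 138, 137, 138, 130, 117, 120, 120]
```

Run:
```python
from h import *
np.set_printoptions(precision=4,suppress=True)
a=np.load("side2.npy",allow_pickle=True).item();b=np.load("top2.npy",allow_pickle=True).item()
n=np.array([-.0975,1,0]);
for y0 in(.0411,.043):
  q=np.array([.5103,y0,0])
  for p in[(310,204.4),(306,205.65),(302,207.9),(299,209.45),(296,208.7)]:
    o,d=ray(a,*p);print(y0,p,o+d*(n@(q-o))/(n@d))
# web top line: side and top readings
for s,t in(((180,384),(785,541)),((61,300),(537,556))):
    print("web",tri(a,(275+(s[0]-5)/10,175+(s[1]-5)/10),b,(290+(t[0]-410)/10,175+(t[1]-5)/10)))
```

```text
0.0411 (310, 204.4) [0.5646 0.0464 0.1911]
0.0411 (306, 205.65) [0.5444 0.0444 0.1919]
0.0411 (302, 207.9) [0.5246 0.0425 0.188 ]
0.0411 (299, 209.45) [0.5098 0.0411 0.1858]
0.0411 (296, 208.7) [0.4948 0.0396 0.1943]
0.043 (310, 204.4) [0.5659 0.0484 0.1896]
0.043 (306, 205.65) [0.5457 0.0464 0.1905]
0.043 (302, 207.9) [0.5259 0.0445 0.1866]
0.043 (299, 209.45) [0.5111 0.0431 0.1843]
0.043 (296, 208.7) [0.4961 0.0416 0.1929]
web (array([ 0.4554, -0.0014,  0.2089]), np.float64(0.0017605889134281888))
web (array([0.4482, 0.0783, 0.2063]), np.float64(0.0028753069786655074))
```

>>> {"op": "arm_command", "data": {
  "increments": [
    [-0.008,0.03,0.008,0,0,0],
    [-0.008,0.07,0.008,0,0,0],
    [-0.008,0.11,0.008,0,0,0],
    [-0.008,0.14,0.008,0,0,0],
    [-0.008,0.14,0.008,0,0,0]
  ]
}}

```text
t: 10.5
tool_pos: [0.4675, 0.1837, 0.3062]
orientation: [1.666, 1.827, -0.692]
force: [-0.0, -0.5, -5.0]
opening: 0.0117
gripper_force: 55.0
```

Run:
```python
from h import *
np.set_printoptions(precision=4,suppress=True)
s=read_state();print(s["tool_pos"],s["force"])
c=s["tool_pos"]-np.array([.4136,.421,.1813])+[.429,.274,0];print("foot centre",c)
a=cam("side");b=cam("top");np.save("side3.npy",a,allow_pickle=True)
i1=cv2.resize(a["image"][185:235,278:318,::-1],None,fx=12,fy=12,interpolation=cv2.INTER_CUBIC)
i2=cv2.resize(b["image"][180:240,297:325,::-1],None,fx=10,fy=10,interpolation=cv2.INTER_CUBIC)
o=np.zeros((600,770,3),np.uint8);o[:600,:480]=i1;o[:600,485:765]=i2;cv2.imwrite("pics/p2.png",o)
```

```text
[0.4675 0.1837 0.3062] [-0.0284 -0.5369 -5.0461]
foot centre [0.4829 0.0367 0.1249]
```

View pics/p2.png

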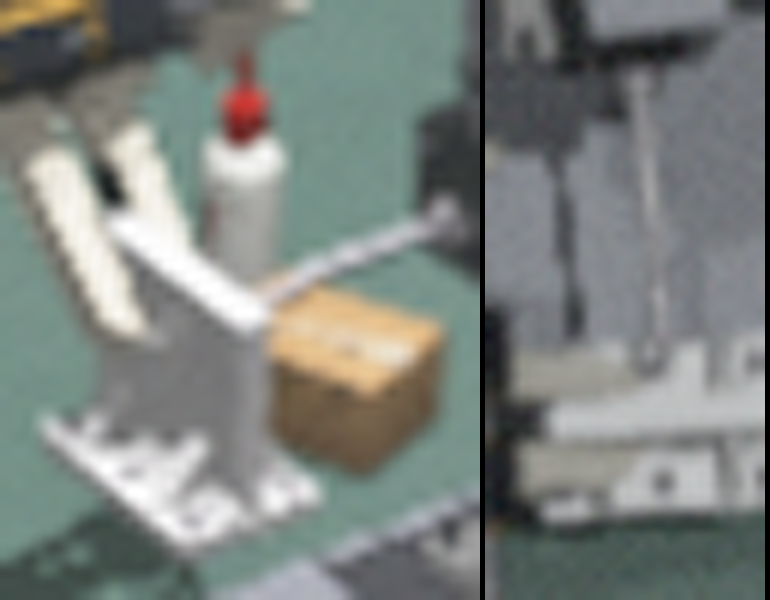

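The side panel shows the web just in front of the tip. In the top panel the bar reaches the foot at about (655,330), the foot's front middle hole is at (665,480), and the web is at y≈420.

Run:
```python
from h import *
np.set_printoptions(precision=4,suppress=True)
b=np.load("top2.npy",allow_pickle=True).item()
lat=np.array([-np.sin(np.radians(5.6)),np.cos(np.radians(5.6)),0])
T=lambda x,y:(297+(x-490)/10,180+(y-5)/10)
for n,p,z in(("hole",(665,481),.136),("bar",(657,330),.186),("bar",(645,130),.188),("webL",(548,421),.209)):
    q=plane(b,*T(*p),z);print(n,q,"lat",lat@q)
# numeric: top2 earlier picture (web at .4543) foot holes; and web right end
print("kin lat",lat@np.array([.4829,.0367,0]))
c=cam("top");np.save("top3.npy",c,allow_pickle=True)
g=c["image"].astype(float).mean(2)
for v in(220,221,222,223):print(v,g[v,298:336].astype(int))
print("bar");
for v in(196,200,209,211,212):print(v,g[v,308:320].astype(int))
print("fh")
for v in range(225,231):print(v,g[v,309:320].astype(int))
```

```text
hole [0.4618 0.0355 0.136 ] lat -0.00973779746776116
bar [0.5088 0.0422 0.186 ] lat -0.007679701547315007
bar [0.5741 0.0475 0.188 ] lat -0.008742201741791687
webL [0.4768 0.0781 0.209 ] lat 0.031154587467905812
kin lat -0.010597936714360072
220 [ 37  53  68  77  90 125 157 161 167 169 170 173 181 184 187 192 194 189
 191 191 191 187 189 190 191 191 192 192 194 185 138  91  91  99  95  98
  98 102]
221 [ 44  52  51  49  86 142 184 188 191 192 189 189 193 191 192 191 189 191
 191 190 190 191 190 190 189 192 189 189 189 187 132  93  93  98  98  93
  95  96]
222 [ 47  41  42  54  92 146 188 193 190 189 191 190 187 189 186 178 182 179
 175 174 176 174 174 171 166 166 168 167 168 157 119  95  94  96  96  94
  92  98]
223 [ 42  43  45  59  90 133 171 174 167 169 168 163 166 163 160 154 152 152
 143 132 130 127 132 151 137 123 129 142 135 109  91  92  95  96  96  96
 103  96]
bar
196 [130 122 118 119 136 151 125 114 117 118 119 117]
200 [138 139 138 131 125 153 133 116 119 123 119 124]
209 [140 136 138 139 134 130 157 134 131 120 126 135]
211 [138 137 138 141 128 122 148 139 134 121 125 133]
212 [143 140 136 134 133 123 142 139 129 121 121 130]
fh
225 [145 144 147 155 166 169 168 166 162 164 156]
226 [154 152 158 176 183 174 175 187 190 191 182]
227 [158 158 166 182 174 142 145 184 193 193 186]
228 [153 172 185 187 168 114 127 182 193 195 186]
229 [152 185 192 192 179 149 150 184 190 190 187]
230 [153 172 172 173 165 154 160 164 164 167 163]
```

Run:
```python
from h import *
b=np.load("top2.npy",allow_pickle=True).item()
lat=np.array([-np.sin(np.radians(5.6)),np.cos(np.radians(5.6)),0])
for n,p,z in(("web",(315.4,221.2),.209),("fh",(314.42,228),.136),("bar",(314.3,210.5),.187),("bar",(313.25,200),.187),("bar",(312.9,196),.187)):
    q=plane(b,*p,z);print(n,q.round(4),"lat",round(lat@q*1000,2))
```

```text
web [0.4791 0.0375 0.209 ] lat -9.42
fh [0.4604 0.0357 0.136 ] lat -9.37
bar [0.5153 0.0404 0.187 ] lat -10.08
bar [0.5496 0.0445 0.187 ] lat -9.34
bar [0.5628 0.0459 0.187 ] lat -9.22
```

>>> {"op": "arm_command", "data": {
  "increments": [
    [0,0.008,0,0,0,0],
    [0,0.016,0,0,0,0],
    [0,0.024,0,0,0,0],
    [0,0.032,0,0,0,0],
    [0,0.038,0,0,0,0]
  ]
}}

```text
t: 11.28
tool_pos: [0.4747, 0.1844, 0.3063]
orientation: [1.665, 1.827, -0.691]
force: [-0.3, 0.7, -6.4]
opening: 0.0118
gripper_force: 55.0
```

>>> {"op": "arm_command", "data": {
  "increments": [
    [0,0.006,0,0,0,0],
    [0,0.012,0,0,0,0],
    [0,0.018,0,0,0,0],
    [0,0.024,0,0,0,0],
    [0,0.03,0,0,0,0]
  ]
}}

```text
t: 11.9
tool_pos: [0.4806, 0.185, 0.3063]
orientation: [1.665, 1.827, -0.692]
force: [1.0, -0.3, -4.8]
opening: 0.0114
gripper_force: 55.0
```

Run:
```python
from h import *
s=read_state();print(s["force"],s["wrist_torque"],s["tool_pos"]-np.array([.4136,.421,.1813])+[.429,.274,0])
```

```text
[ 0.9940066  -0.25830905 -4.83062753] [ 1.17121016 -0.00807829  0.02382119] [0.49601846 0.03800437 0.12497476]
```

>>> {"op": "arm_command", "data": {
  "increments": [
    [0,0.007,0,0,0,0],
    [0,0.014,0,0,0,0],
    [0,0.021,0,0,0,0],
    [0,0.028,0,0,0,0],
    [0,0.035,0,0,0,0]
  ]
}}

```text
t: 12.52
tool_pos: [0.4876, 0.1856, 0.3063]
orientation: [1.665, 1.827, -0.692]
force: [0.4, 0.3, -5.6]
opening: 0.0116
gripper_force: 55.0
```

>>> {"op": "arm_command", "data": {
  "increments": [
    [0,0.013,0,0,0,0],
    [0,0.026,0,0,0,0],
    [0,0.039,0,0,0,0],
    [0,0.052,0,0,0,0],
    [0,0.065,0,0,0,0]
  ]
}}

```text
t: 13.15
tool_pos: [0.5007, 0.1868, 0.3063]
orientation: [1.665, 1.827, -0.692]
force: [-0.2, -0.2, -5.2]
opening: 0.0118
gripper_force: 55.0
```

Run:
```python
from h import *
s=read_state();print(s["force"],s["wrist_torque"],s["tool_pos"]-np.array([.4136,.421,.1813])+[.429,.274,0])
a=cam("side");b=cam("top")
i1=cv2.resize(a["image"][185:235,283:323,::-1],None,fx=12,fy=12,interpolation=cv2.INTER_CUBIC)
i2=cv2.resize(b["image"][180:240,300:328,::-1],None,fx=10,fy=10,interpolation=cv2.INTER_CUBIC)
o=np.zeros((600,770,3),np.uint8);o[:600,:480]=i1;o[:600,485:765]=i2;cv2.imwrite("pics/p3.png",o)
```

```text
[-0.20205226 -0.20035719 -5.23349576] [ 1.19458512  0.01788452 -0.01532266] [0.51605139 0.03984875 0.12497168]
```

View pics/p3.png

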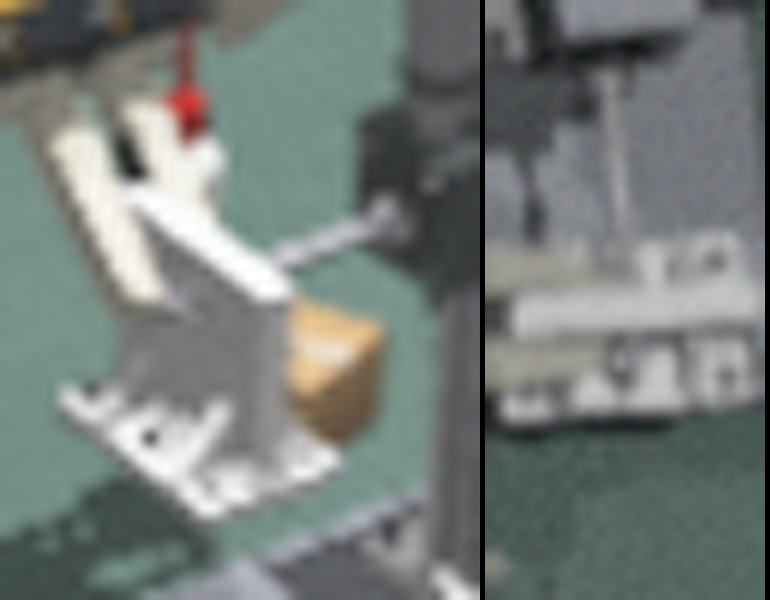

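The tip shows through the hole: side (175,300), top (625,360) in front of the web. Wrist forces are unchanged, so it's inserted freely. Now lowering slowly.

>>> {"op": "arm_command", "data": {
  "increments": [
    [0.0125,0,0.0125,0,0,0],
    [0.025,0,0.025,0,0,0],
    [0.0375,0,0.0375,0,0,0],
    [0.05,0,0.05,0,0,0],
    [0.0625,0,0.0625,0,0,0]
  ]
}}

```text
t: 13.88
tool_pos: [0.5005, 0.1868, 0.2884]
orientation: [1.665, 1.827, -0.692]
force: [-0.3, 0.4, -5.6]
opening: 0.0118
gripper_force: 55.0
```

>>> {"op": "arm_command", "data": {
  "increments": [
    [0.0125,0,0.0125,0,0,0],
    [0.025,0,0.025,0,0,0],
    [0.0375,0,0.0375,0,0,0],
    [0.05,0,0.05,0,0,0],
    [0.0625,0,0.0625,0,0,0]
  ]
}}

```text
t: 14.5
tool_pos: [0.5005, 0.1868, 0.2708]
orientation: [1.665, 1.827, -0.692]
force: [-1.2, 0.5, -3.0]
opening: 0.0117
gripper_force: 55.0
```

```bash
cat > st.py <<'E'
from h import *
np.set_printoptions(precision=4,suppress=True)
F=[]
for _ in range(4): F.append(read_state()["force"]);read_camera("top")
s=read_state();print(s["t"],np.mean(F,0),s["wrist_torque"],s["tool_pos"],s["tool_pos"]-np.array([.4136,.421,.1813])+[.429,.274,0])
E
python3 st.py
```

```text
14.7 [-0.6498  0.0926 -3.4889] [ 0.8995  0.095  -0.1497] [0.5005 0.1868 0.271 ] [0.5159 0.0398 0.0897]
```

>>> {"op": "arm_command", "data": {
  "increments": [
    [0.0125,0,0.0125,0,0,0],
    [0.025,0,0.025,0,0,0],
    [0.0375,0,0.0375,0,0,0],
    [0.05,0,0.05,0,0,0],
    [0.0625,0,0.0625,0,0,0]
  ]
}}

```text
t: 15.32
tool_pos: [0.5006, 0.1868, 0.2532]
orientation: [1.665, 1.827, -0.691]
force: [1.4, 0.3, -2.9]
opening: 0.0116
gripper_force: 55.0
```

>>> {"op": "arm_command", "data": {
  "increments": [
    [0.0125,0,0.0125,0,0,0],
    [0.025,0,0.025,0,0,0],
    [0.0375,0,0.0375,0,0,0],
    [0.05,0,0.05,0,0,0],
    [0.06,0,0.06,0,0,0]
  ]
}}

```text
t: 15.95
tool_pos: [0.5006, 0.1868, 0.2362]
orientation: [1.665, 1.827, -0.691]
force: [1.5, 1.6, -0.3]
opening: 0.0118
gripper_force: 55.0
```

```bash
sed -i 's/range(4)/range(8)/' st.py; python3 st.py
```

```text
16.35 [ 1.6195  1.001  -0.9202] [ 0.5476 -0.2247  0.1947] [0.5005 0.1867 0.2365] [0.5159 0.0397 0.0552]
```

>>> {"op": "arm_command", "data": {
  "increments": [
    [0.007,0,0.007,0,0,0],
    [0.014,0,0.014,0,0,0],
    [0.021,0,0.021,0,0,0],
    [0.028,0,0.028,0,0,0],
    [0.028,0,0.028,0,0,0]
  ]
}}

```text
t: 16.98
tool_pos: [0.5005, 0.1867, 0.2283]
orientation: [1.665, 1.827, -0.692]
force: [1.2, 0.5, 0.4]
opening: 0.0116
gripper_force: 55.0
```

```bash
cat > st.py <<'E'
from h import *
np.set_printoptions(precision=4,suppress=True)
F=[];M=[]
for _ in range(16): s=read_state();F.append(s["force"]);M.append(s["wrist_torque"]);read_camera("top")
s=read_state();print(s["t"],np.mean(F,0),np.std(F,0),np.mean(M,0),np.std(M,0),s["tool_pos"]-np.array([.4136,.421,.1813])+[.429,.274,0])
E
python3 st.py
```

```text
17.775 [ 1.9414  0.3618 -0.2511] [0.4971 0.6028 0.3913] [ 0.3962 -0.2577  0.2867] [0.0299 0.0256 0.0256] [0.5159 0.0397 0.0471]
```

The load is almost transferred. A +x hook force of about 1.9 N that grows with load suggests the web is resting toward the tip's bend, so I'll ease it 3 mm inward.

>>> {"op": "arm_command", "data": {
  "increments": [
    [0,0.004,0,0,0,0],
    [0,0.008,0,0,0,0],
    [0,0.012,0,0,0,0],
    [0,0.015,0,0,0,0],
    [0,0.015,0,0,0,0]
  ]
}}

```text
t: 18.4
tool_pos: [0.5034, 0.1869, 0.2283]
orientation: [1.665, 1.827, -0.692]
force: [-2.3, -0.9, 0.4]
opening: 0.0121
gripper_force: 55.0
```

```bash
python3 st.py
```

```text
19.2 [-3.0224 -0.8139 -0.3334] [0.5228 0.5569 0.3411] [ 0.2732  0.2746 -0.4587] [0.0234 0.0267 0.0239] [0.5188 0.04   0.0471]
```

>>> {"op": "arm_command", "data": {
  "increments": [
    [0.003,-0.003,0.003,0,0,0],
    [0.006,-0.006,0.006,0,0,0],
    [0.009,-0.007,0.009,0,0,0],
    [0.009,-0.007,0.009,0,0,0],
    [0.009,-0.007,0.009,0,0,0]
  ]
}}

```text
t: 19.82
tool_pos: [0.5023, 0.187, 0.2261]
orientation: [1.665, 1.827, -0.69]
force: [3.5, 0.7, 0.0]
opening: 0.0115
gripper_force: 55.0
```

```bash
python3 st.py
```

```text
20.625 [3.0805 0.8131 0.0168] [0.4585 0.4595 0.5279] [ 0.4136 -0.4018  0.4651] [0.0229 0.0388 0.0332] [0.5175 0.0399 0.0446]
```

>>> {"op": "arm_command", "data": {
  "increments": [
    [0,0.0015,0,0,0,0],
    [0,0.003,0,0,0,0],
    [0,0.003,0,0,0,0],
    [0,0.003,0,0,0,0],
    [0,0.003,0,0,0,0]
  ]
}}

```text
t: 21.25
tool_pos: [0.5024, 0.1869, 0.2256]
orientation: [1.666, 1.827, -0.692]
force: [-0.7, 1.3, -0.4]
opening: 0.012
gripper_force: 55.0
```

```bash
python3 st.py
```

```text
22.05 [-2.5139  1.049   0.1373] [0.6746 0.6586 0.4687] [ 0.4522  0.2103 -0.329 ] [0.0436 0.068  0.1068] [0.518  0.0398 0.0444]
```

>>> {"op": "arm_command", "data": {
  "increments": [
    [0,-0.0012,0,0,0,0],
    [0,-0.0012,0,0,0,0],
    [0,-0.0012,0,0,0,0],
    [0,-0.0012,0,0,0,0],
    [0,-0.0012,0,0,0,0]
  ],
  "force": 10
}}

```text
t: 22.68
tool_pos: [0.5026, 0.1869, 0.2259]
orientation: [1.665, 1.827, -0.691]
force: [1.4, -2.3, -1.1]
opening: 0.0118
gripper_force: 10.0
```

```bash
python3 st.py
```

```text
23.475 [ 1.7999 -1.9971 -0.06  ] [0.7222 0.4529 0.6102] [ 0.1122 -0.2826  0.2495] [0.0312 0.062  0.0713] [0.5179 0.04   0.0446]
```

>>> {"op": "arm_command", "data": {
  "increments": [
    [0,0,0,0,0,0],
    [0,0,0,0,0,0],
    [0,0,0,0,0,0],
    [0,0,0,0,0,0],
    [0,0,0,0,0,0]
  ],
  "fingers": 0.6
}}

```text
t: 24.1
tool_pos: [0.5024, 0.1869, 0.2258]
orientation: [1.665, 1.827, -0.692]
force: [0.5, -0.4, -1.1]
opening: 0.0185
gripper_force: 0.0
```

>>> {"op": "arm_command", "data": {
  "increments": [
    [0,0,0,0,0,0],
    [0,0,0,0,0,0],
    [0,0,0,0,0,0],
    [0,0,0,0,0,0],
    [0,0,0,0,0,0]
  ],
  "fingers": 0.2
}}

```text
t: 24.72
tool_pos: [0.5024, 0.1869, 0.2259]
orientation: [1.665, 1.827, -0.691]
force: [-0.4, -0.4, 0.3]
opening: 0.0371
gripper_force: 0.0
```

>>> {"op": "arm_command", "data": {
  "increments": [
    [0,0,-0.06,0,0,0],
    [0,0,-0.14,0,0,0],
    [0,0,-0.24,0,0,0],
    [0,0,-0.36,0,0,0],
    [0,0,-0.5,0,0,0]
  ]
}}

```text
t: 25.35
tool_pos: [0.4957, 0.2588, 0.298]
orientation: [1.665, 1.827, -0.69]
force: [0.6, -0.2, -0.9]
opening: 0.0371
gripper_force: 0.0
```

Run:
```python
from h import *
s=read_state();print(s["tool_pos"],s["force"],s["opening"])
a=cam("side");b=cam("top");np.save("side4.npy",a,allow_pickle=True);np.save("top4.npy",b,allow_pickle=True)
i1=cv2.resize(a["image"][180:240,290:348,::-1],None,fx=8,fy=8,interpolation=cv2.INTER_CUBIC)
i2=cv2.resize(b["image"][165:235,310:352,::-1],None,fx=7.5,fy=7.5,interpolation=cv2.INTER_CUBIC)
o=np.zeros((525,790,3),np.uint8);o[:480,:464]=i1;o[:525,470:785]=i2;cv2.imwrite("pics/p4.png",o)
```

```text
[0.49567831 0.2587947  0.29797441] [ 0.63186362 -0.22633347 -0.8918529 ] 0.03711667773079324
```

View pics/p4.png

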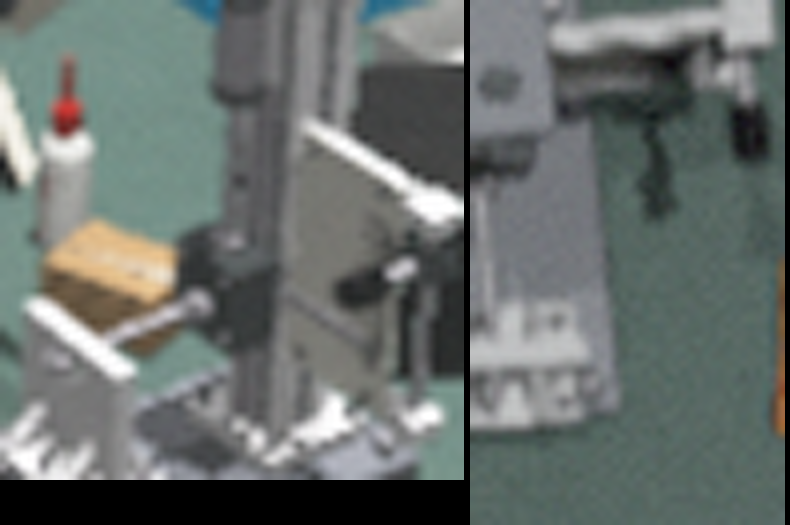

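The bracket hangs on the hook, with the robot clear. In the side panel (8x, offset 290,180) the pointer tip is at about (372,345), the knob at (345–385, 290–272), and the index finger at about (378,235). Now I'll measure pointer and mark numerically.

Run:
```python
from h import *
np.set_printoptions(linewidth=250)
L=lambda n:np.load(n+".npy",allow_pickle=True).item()
A=np.mean([L(n)["image"].astype(float).mean(2) for n in("side1","sideH","side2","side3")],0)
fr=[read_camera("side") for _ in range(4)]
B=np.mean([f["image"].astype(float).mean(2) for f in fr],0)
np.save("A.npy",A);np.save("B.npy",B)
print("t",read_state()["t"])
print("cols",np.arange(323,346))
print("BEFORE");
for v in range(196,228):print(v,A[v,323:346].astype(int))
print("AFTER")
for v in range(196,228):print(v,B[v,323:346].astype(int))
```

```text
t 25.65
cols [323 324 325 326 327 328 329 330 331 332 333 334 335 336 337 338 339 340 341 342 343 344 345]
BEFORE
196 [ 87  87  89 124 154 183 221 230 217 187 125  69  67  68  68  68  67  66  66  67  66  68  68]
197 [ 96  91  88 120 137 120 150 216 240 240 215 138  69  70  68  68  69  70  69  68  68  69  69]
198 [ 83  72  66 112 139 114 100 123 186 238 246 235 183 112  68  70  70  70  71  68  69  68  69]
199 [ 58  59  68 109 129 108 102 111 115 146 212 244 243 215 139  70  69  68  68  67  69  68  67]
200 [ 59  59  73  99 115 117 117 117 117 115 118 165 225 241 233 199 141  68  66  66  65  66  67]
201 [ 59  60  74  88 105 117 116 116 117 116 116 117 134 194 239 247 238 165  66  67  67  67  68]
202 [ 58  60  76  98 106 114 126 127 117 117 116 116 117 117 145 216 248 238 171 138  69  69  70]
203 [ 60  59  83 109 109 109 128 132 126 126 116 116 117 115 101 109 197 224 226 221 181 176 137]
204 [ 59  59  85 112 117 112 102 105 122 128 122 121 117 112  97  96 112 153 220 245 248 246 236]
205 [ 59  57  92 117 115 116 114 108 100 106 123 125 119 117 112 113 119 162 231 250 252 252 252]
206 [ 
[... 4591 characters left out ...]
1  75  42  43]
221 [ 61 101 125 118 119 119 119 117 108 105 104 114 116 101  88 111  99  43  72  97  75  44  43]
222 [ 73 110 126 117 115 119 120 121 119 113 101 105 104  89  82 113 104  43  76  98  76  43  43]
223 [ 84 116 132 113  99 115 120 122 120 119 117 104  88  81  84 112  95  43  75  99  75  44  42]
224 [ 87 117 135 117  93 110 121 122 120 120 120 111  90  81  96 117  97  42  72  97  74  44  42]
225 [ 90 118 128 124 119 118 121 122 121 120 120 119 103  86 106 128  99  44  73 102  84  43  44]
226 [ 95 125 127 134 116 104 123 123 122 121 121 120 113 105 111 112  83  43  72 109  93  49  51]
227 [ 94 124 127 133 108  98 132 130 129 126 121 121 119 120 116 102  89  85  88 105 105  95  95]
```

Run:
```python
from h import *
np.set_printoptions(linewidth=250,precision=4,suppress=True)
a=np.load("side2.npy",allow_pickle=True).item();A=np.load("A.npy");B=np.load("B.npy")
def dz(P,dv):
    v0=proj(a,P)[1];from scipy.optimize import brentq
    return brentq(lambda d:proj(a,np.array(P)-[0,0,d])[1]-v0-dv,0,.15)
print("pointer unl. proj",proj(a,[.62,-.03,.19]),"D for 15.3,15.55,15.8:",[round(dz([.62,-.03,.19],x),4) for x in(15.3,15.55,15.8)])
print("bar proj",proj(a,[.58,.048,.188]),[round(dz([.58,.048,.188],x),4) for x in(15,15.5,16)])
# carriage patch registration (textured dark block + boss), vertical and horizontal shift, subpixel
t=A[196:212,308:322].astype(np.float32);s=B[205:235,304:326].astype(np.float32)
r=cv2.matchTemplate(s,t,cv2.TM_CCOEFF_NORMED);_,m,_,l=cv2.minMaxLoc(r);x,y=l
f=lambda p,q,w:.5*(p-w)/(p-2*q+w)
dv=y+205-196+f(r[y-1,x],r[y,x],r[y+1,x]);du=x+304-308+f(r[y,x-1],r[y,x],r[y,x+1]);print("carriage shift",m,du,dv,dz([.585,.04,.188],dv))
# pointer registration from diff images
D=B-A;p=-np.minimum(A-np.maximum(A,B),0)  # dark before
dA=(B-A)[199:212,327:334].astype(np.float32);dB=(A-B)[210:228,325:336].astype(np.float32)
r=cv2.matchTemplate(dB,dA,cv2.TM_CCOEFF_NORMED);_,m,_,l=cv2.minMaxLoc(r);x,y=l
dv=y+210-199+f(r[y-1,x],r[y,x],r[y+1,x]);du=x+325-327+f(r[y,x-1],r[y,x],r[y,x+1]);print("pointer shift",m,du,dv,dz([.62,-.03,.19],dv))
s=read_state();print(s["tool_pos"],s["q"])
```

```text
pointer unl. proj (np.float64(332.1423416563202), np.float64(210.0144042138897)) D for 15.3,15.55,15.8: [0.0725, 0.0737, 0.075]
bar proj (np.float64(312.9747009940223), np.float64(203.96614058778704)) [0.0722, 0.0746, 0.0771]
carriage shift 0.7909235954284668 -0.38756818 14.829785 0.07125619874507322
pointer shift 0.8194319605827332 -0.90698445 14.880573 0.0705069537956751
[0.4956 0.257  0.2957] [ 0.5992  0.3215  1.5793 -0.6715  1.6684  0.589 ]
```

```bash
cat >> h.py <<'E'
def Rk(yaw=6,th=40):
    a,t=np.radians(yaw),np.radians(th);y=np.array([np.sin(a),-np.cos(a),0]);z=np.array([np.sin(t)*np.cos(a),np.sin(t)*np.sin(a),-np.cos(t)])
    return Ro.from_matrix(np.stack([np.cross(y,z),y,z],1))
E
python3 - <<'E'
from h import *
np.set_printoptions(precision=4,suppress=True)
L=lambda n:np.load(n+".npy",allow_pickle=True).item()
a=L("side4");b=L("top4")
g=b["image"][172:192,338:356].astype(float).mean(2);m=g<60;ys,xs=np.nonzero(m);print("top dark",xs.mean()+338,ys.mean()+172,len(xs),ys.min()+172,ys.max()+172)
A=np.load("A.npy");m=A[212:219,330:338]<60;sy,sx=np.nonzero(m);print("side",sx.mean()+330,sy.mean()+212)
K,gap=tri(a,(sx.mean()+330,sy.mean()+212),b,(xs.mean()+338,ys.mean()+172));print("knob",K,gap)
s=read_state();P=s["tool_pos"];R0=Ro.from_rotvec(s["orientation"]);R=Rk()
G=tcp([.609,-.065,.186],R);pre=G-.1*R.apply([0,0,1]);print(G,pre)
rv=(R0.inv()*R).as_rotvec();print("angle",np.degrees(np.linalg.norm(rv)))
w=[np.array([.42,.30,.42])];Rs=[R0]
seq=[([.43,.28,.43],R0),([.37,.15,.43],R0*Ro.from_rotvec(rv*.45)),([.37,.0,.43],R0*Ro.from_rotvec(rv*.9)),(pre,R)]
p,r=P,R0
for q,rr in seq:
    print(inc(q,rr,p,r));p,r=np.array(q),rr
E
```

```text
top dark 344.9795918367347 181.0 49 172 186
side 334.8888888888889 215.61111111111111
knob [ 0.6149 -0.0586  0.1813] 0.001550494780038235
[ 0.5022 -0.0762  0.3139] [ 0.4383 -0.0829  0.3905]
angle 116.83668230860673
[-0.3737, -0.317, -0.5761, 0.0, 0.0, 0.0]
[-0.4368, -0.3588, 0.4393, 0.0106, 0.1651, 0.2407]
[-0.5977, 0.4018, 0.2093, 0.0106, 0.1651, 0.2407]
[0.0628, 0.4594, 0.3356, 0.0024, 0.0367, 0.0535]
```

>>> {"op": "arm_command", "data": {
  "increments": [
    [-0.37,-0.32,-0.58,0,0,0],
    [-0.37,-0.32,-0.58,0,0,0],
    [-0.37,-0.32,-0.58,0,0,0],
    [-0.37,-0.32,-0.58,0,0,0],
    [-0.37,-0.32,-0.58,0,0,0]
  ],
  "fingers": -0.08
}}

```text
t: 26.28
tool_pos: [0.4296, 0.2807, 0.4288]
orientation: [1.665, 1.827, -0.695]
force: [0.6, -0.9, -0.1]
opening: 0.0503
gripper_force: 0.0
```

>>> {"op": "arm_command", "data": {
  "increments": [
    [-0.09,-0.07,0.09,0.002,0.033,0.048],
    [-0.18,-0.14,0.18,0.004,0.066,0.096],
    [-0.26,-0.21,0.26,0.006,0.1,0.144],
    [-0.35,-0.29,0.35,0.008,0.133,0.192],
    [-0.44,-0.36,0.44,0.01,0.165,0.24]
  ]
}}

```text
t: 26.9
tool_pos: [0.369, 0.1495, 0.4286]
orientation: [2.495, 1.283, 0.047]
force: [-0.2, -0.2, 0.5]
opening: 0.0497
gripper_force: 0.0
```

>>> {"op": "arm_command", "data": {
  "increments": [
    [-0.12,0.08,0.04,0.002,0.033,0.048],
    [-0.24,0.16,0.08,0.004,0.066,0.096],
    [-0.36,0.24,0.12,0.006,0.1,0.144],
    [-0.48,0.32,0.16,0.008,0.133,0.192],
    [-0.6,0.4,0.21,0.01,0.165,0.24]
  ]
}}

```text
t: 27.52
tool_pos: [0.3772, -0.0012, 0.43]
orientation: [2.953, 0.395, 0.888]
force: [-4.5, -0.6, 6.0]
opening: 0.0505
gripper_force: 0.0
```

Run:
```python
from h import *
np.set_printoptions(precision=4,suppress=True)
s=read_state();print(s["t"],s["tool_pos"],s["q"],s["force"],s["opening"])
R=Rk();G=tcp([.609,-.065,.186],R);pre=G-.1*R.apply([0,0,1]);print(inc(pre,R),inc(G,R,pre,R))
```

```text
27.525 [ 0.3772 -0.0012  0.43  ] [-0.2224 -0.8931  2.2804  0.1737  1.1994  1.0655] [-4.5122 -0.5749  6.0451] 0.050530401539644776
[0.0374, 0.4457, 0.3151, 0.0019, 0.0378, 0.0531] [0.0, 0.0, 0.5, 0.0, 0.0, 0.0]
```

>>> {"op": "arm_command", "data": {
  "increments": [
    [0.01,0.09,0.08,0,0,0],
    [0.02,0.18,0.15,0.001,0.015,0.02],
    [0.03,0.27,0.22,0.001,0.03,0.04],
    [0.037,0.36,0.28,0.002,0.038,0.053],
    [0.037,0.446,0.315,0.002,0.038,0.053]
  ]
}}

```text
t: 28.15
tool_pos: [0.4385, -0.0827, 0.3894]
orientation: [-2.917, -0.157, -1.055]
force: [-0.7, -0.1, 0.3]
opening: 0.05
gripper_force: 0.0
```

Run:
```python
from h import *
np.set_printoptions(precision=4,suppress=True)
s=read_state();print(s["t"],s["tool_pos"],s["q"],s["force"],s["opening"])
R=Rk();G=tcp([.609,-.065,.186],R);print(inc(G,R))
a=cam("side");b=cam("top")
for n,q in(("grasp",[.609,-.065,.186]),):print(proj(a,q),proj(b,q))
B=np.load("B.npy");g=a["image"].astype(float).mean(2);d=np.abs(g-B)[195:230,295:345];print("change near hung bracket/knob",d.max(),[(x+295,y+195) for y,x in zip(*np.nonzero(d>40))][:8])
```

```text
28.15 [ 0.4385 -0.0827  0.3894] [-0.4486 -0.655   2.2488  0.4194  0.9752  0.8798] [-0.6899 -0.1335  0.3368] 0.05000578371668242
[0.0049, 0.0017, 0.4949, -0.0004, 0.0014, 0.0008]
(np.float64(334.8718681535622), np.float64(215.7331438546476)) (np.float64(346.95008767619277), np.float64(182.85775692383808))
change near hung bracket/knob 181.16666666666666 [(np.int64(300), np.int64(195)), (np.int64(301), np.int64(195)), (np.int64(302), np.int64(195)), (np.int64(303), np.int64(195)), (np.int64(304), np.int64(195)), (np.int64(305), np.int64(195)), (np.int64(306), np.int64(195)), (np.int64(309), np.int64(195))]
```

>>> {"op": "arm_command", "data": {
  "increments": [
    [0.001,0,0.06,0,0,0],
    [0.002,0,0.12,0,0.001,0],
    [0.003,0.001,0.18,0,0.001,0],
    [0.004,0.001,0.24,0,0.001,0.001],
    [0.005,0.002,0.3,0,0.001,0.001]
  ]
}}

```text
t: 28.88
tool_pos: [0.4784, -0.0773, 0.3468]
orientation: [-2.913, -0.159, -1.065]
force: [-0.2, 0.1, -0.2]
opening: 0.0497
gripper_force: 0.0
```

>>> {"op": "arm_command", "data": {
  "increments": [
    [0,0,0.04,0,0,0],
    [0,0,0.08,0,0,0],
    [0,0,0.12,0,0,0],
    [0,0,0.16,0,0,0],
    [0,0,0.195,0,0,0]
  ]
}}

```text
t: 29.5
tool_pos: [0.5032, -0.075, 0.3173]
orientation: [-2.914, -0.158, -1.065]
force: [-0.3, 0.4, 0.3]
opening: 0.0501
gripper_force: 0.0
```

Run:
```python
from h import *
np.set_printoptions(precision=4,suppress=True)
s=read_state();print(s["t"],s["tool_pos"],s["q"],s["force"],s["opening"]);R=Ro.from_rotvec(s["orientation"])
print(s["tool_pos"]+.167*R.apply([0,0,1]),R.inv().apply([0,0,1]))
b=cam("top");i=cam("side");np.save("side5.npy",i,allow_pickle=True)
g=b["image"].astype(int);print(g[176:190,336:358].mean(2).astype(int))
```

```text
29.5 [ 0.5032 -0.075   0.3173] [-0.3588 -0.3685  2.1937  0.4524  0.7222  0.8527] [-0.2674  0.3644  0.2573] 0.05013936927506867
[ 0.6103 -0.0636  0.1897] [ 0.6449  0.0017 -0.7642]
[[ 57  49  46  73 110 114 113 121 138 128 150 138 109  99 104  99  94  97
  102 115 111 101]
 [ 67  76  70  62  82  90  94  88  92 107 148 138 102  94  97 100 101  97
   94 134 131 126]
 [ 92 116  87  66  75  86  87  80  78  79 117 109  75  86  96  99 101  92
   92 137 151 144]
 [135 141 113  72  79  84  86  83  64  49  62  57  46  74  94 100  97  87
   73 126 149 145]
 [150 148 130  86  83  86  85  86  52  29  33  36  36  65  90  99 100  86
   61 110 146 148]
 [155 147 144 101  81  83  86  82  62  26  32  38  36  52  87  96  99  92
   47  91 140 151]
 [151 152 144 111  87  88  92  81  65  27  26  25  28  46  80  87  97  92
   51  71 127 148]
 [149 150 144 123  90  82  83  84  72  34  28  27  27  45  81  92 100  93
   62  48 107 148]
 [146 151 147 132  90  79  77  83  78  40   3  37  35  42  79  93 100  99
   80  42  90 145]
 [147 152 149 140  90  74  61  69  66  42  27  38  37  56  81  86 101 104
   87  49  72 134]
 [123 125 125 117  81  52  40  53  50  52  53  51  55  69  83  92  97  96
   95  59  57 112]
 [ 66  70  58  59  46  42  52  43  57  64  74  75  81  82  83  84  98 100
   99  74  61  87]
 [ 27  26  38  38  28  39  50  65  69  88  96  94  94 101  96  95 109 115
  116 102  90  93]
 [ 37  33  43  40  40  35  52  88  99 110 102 101  99 101 104 101 113 115
  111 110  96  97]]
```

>>> {"op": "arm_command", "data": {
  "increments": [
    [0,0,0,0,0,0],
    [0,0,0,0,0,0],
    [0,0,0,0,0,0],
    [0,0,0,0,0,0],
    [0,0,0,0,0,0]
  ],
  "fingers": 1,
  "force": 12
}}

```text
t: 30.22
tool_pos: [0.5029, -0.0753, 0.3179]
orientation: [-2.914, -0.158, -1.066]
force: [-1.3, -4.6, -0.0]
opening: 0.0158
gripper_force: 12.0
```

>>> {"op": "arm_command", "data": {
  "increments": [
    [0.003,0,-0.004,0,0,0],
    [0.007,0,-0.008,0,0,0],
    [0.01,0,-0.012,0,0,0],
    [0.013,0,-0.0155,0,0,0],
    [0.013,0,-0.0155,0,0,0]
  ]
}}

```text
t: 30.85
tool_pos: [0.5029, -0.0754, 0.3218]
orientation: [-2.914, -0.158, -1.066]
force: [0.7, -4.3, -2.8]
opening: 0.0155
gripper_force: 12.0
```

```bash
cat > st2.py <<'E'
from h import *
np.set_printoptions(precision=4,suppress=True)
F=[];M=[]
for _ in range(4): s=read_state();F.append(s["force"]);M.append(s["wrist_torque"]);c=read_camera("side");M[-1]=s["wrist_torque"]
np.save("last.npy",c,allow_pickle=True)
R=Ro.from_rotvec(s["orientation"]);print(s["t"],np.mean(F,0),np.mean(M,0),s["tool_pos"]+.167*R.apply([0,0,1]),s["opening"],s["gripper_force"],R.inv().apply([0,0,1]))
E
python3 st2.py
```

```text
31.0 [ 1.3981 -4.3262 -2.211 ] [-0.6357  0.2105 -0.4494] [ 0.6101 -0.0641  0.1941] 0.015346811797687057 11.986466199159622 [ 0.6451  0.0025 -0.7641]
```

>>> {"op": "arm_command", "data": {
  "increments": [
    [0.004,0.002,-0.005,0,0,0],
    [0.008,0.003,-0.01,0,0,0],
    [0.012,0.003,-0.0145,0,0,0],
    [0.016,0.003,-0.019,0,0,0],
    [0.016,0.003,-0.019,0,0,0]
  ]
}}

```text
t: 31.68
tool_pos: [0.5029, -0.0755, 0.3265]
orientation: [-2.914, -0.158, -1.065]
force: [7.4, -2.6, -4.9]
opening: 0.0155
gripper_force: 12.0
```

```bash
python3 st2.py
```

```text
31.825 [ 7.0034 -2.2017 -4.8679] [-0.4184 -0.0637 -0.3202] [ 0.61   -0.0642  0.1988] 0.015495912710049842 11.987246721982956 [ 0.6449  0.0017 -0.7643]
```

>>> {"op": "arm_command", "data": {
  "increments": [
    [0,0,0,0,0,0],
    [0,0,0,0,0,0],
    [0,0,0,0,0,0],
    [-0.005,0,0.006,0,0,0],
    [-0.005,0,0.006,0,0,0]
  ],
  "fingers": 0.5
}}

```text
t: 32.5
tool_pos: [0.5028, -0.0755, 0.3249]
orientation: [-2.914, -0.158, -1.065]
force: [0.9, 0.1, 0.6]
opening: 0.0235
gripper_force: 0.0
```

```bash
python3 st2.py
python3 - <<'E'
from h import *
a=np.load("side2.npy",allow_pickle=True).item()
A=np.load("side2.npy",allow_pickle=True).item()["image"].astype(np.float32).mean(2);B=np.load("last.npy",allow_pickle=True).item()["image"].astype(np.float32).mean(2)
np.set_printoptions(linewidth=200)
print("then",A[206:220,330:342].astype(int));print("now",B[206:220,330:342].astype(int))
E
```

```text
32.65 [ 0.2928  0.2302 -0.094 ] [-0.0144  0.2986  0.0017] [ 0.61   -0.0642  0.1974] 0.023042108392712403 0.0 [ 0.6449  0.0017 -0.7643]
then [[119 115 109 110 118 119 124 124 118 117 121 156]
 [119 116 117 113 103 108 116 110 112 118 119 122]
 [115 118 117 118 116 103  83  75  91 111 108 101]
 [119 121 118 118 119 106  93  89  78  96  86  57]
 [118 119 118 118 118 112 102  83  73  90  82  67]
 [117 119 117 118 118 109  98  90  79  67  62  56]
 [118 118 117 118 114 108  98  80  79 102 143 134]
 [120 117 117 111  96  83  74  69 126 170 199 175]
 [121 115 105  83  69  58  43  47 140 184 155 112]
 [118  99  64  46  49  49  43  43  63  99  88  54]
 [118  95  50  43  44  45  43  44  71  98  80  45]
 [119 102  63  38  42  44  49  61  92  88  43  44]
 [119 111  94  71  63  71  83  87 106  89  47  42]
 [121 119 119 111  99 102 103  94 110  92  42  59]]
now [[ 49  45  42  42  46  54  59  60  58  57  63  67]
 [ 55  49  41  44  50  59  59  60  58  59  63  72]
 [ 55  48  44  49  56  59  60  57  58  63  61  60]
 [ 54  43  49  56  61  58  58  58  60  60  60  49]
 [ 53  50  54  58  60  57  60  58  59  58  52  50]
 [ 57  57  57  57  57  58  58  59  57  54  49  74]
 [ 62  58  58  56  62  57  57  61  54  52  67 100]
 [ 65  59  58  58  57  59  64  61  48  60  97 118]
 [ 63  57  57  57  56  62  70  58  52  84 108 117]
 [ 58  56  60  60  55  57  51  52  82 107 117 119]
 [ 58  57  63  60  57  52  47  75 114 124 116 116]
 [ 81  63  57  57  52  50  67 101 118 118 119 104]
 [111  97  70  50  46  65  92 112 116 116 108  74]
 [113 122 107  72  68  86  89  99 115 107  73  58]]
```

>>> {"op": "arm_command", "data": {
  "increments": [
    [0,0,0,0,0,0],
    [0,0,0,0,0,0],
    [0.002,0,-0.0025,0,0,0],
    [0.0045,0,-0.0055,0,0,0],
    [0.0065,0,-0.008,0,0,0]
  ],
  "fingers": 1,
  "force": 15
}}

```text
t: 33.33
tool_pos: [0.5027, -0.0756, 0.3258]
orientation: [-2.914, -0.157, -1.063]
force: [15.4, -2.0, -14.8]
opening: 0.0156
gripper_force: 15.0
```

```bash
python3 st2.py
```

```text
33.475 [ 12.8488  -1.4081 -11.838 ] [-0.4143 -0.0982 -0.2438] [ 0.6096 -0.0642  0.1981] 0.01546933332469568 14.994187206029892 [ 0.6438  0.0014 -0.7652]
```

>>> {"op": "arm_command", "data": {
  "increments": [
    [0,0,0,0,0,0],
    [0,0,0,0,0,0],
    [0,0,0,0,0,0],
    [-0.005,0,0.006,0,0,0],
    [-0.005,0,0.006,0,0,0]
  ],
  "fingers": 0.5
}}

```text
t: 34.15
tool_pos: [0.5028, -0.0755, 0.3255]
orientation: [-2.914, -0.158, -1.065]
force: [-0.2, -0.7, 0.4]
opening: 0.0233
gripper_force: 0.0
```

>>> {"op": "arm_command", "data": {
  "increments": [
    [0,0,0,0,0,0],
    [0,0,0,0,0,0],
    [0,0,0,0,0,0],
    [0,0,0,0,0,0],
    [0,0,0,0,0,0]
  ],
  "fingers": 1
}}

```text
t: 34.78
tool_pos: [0.5029, -0.0756, 0.3256]
orientation: [-2.914, -0.158, -1.065]
force: [0.2, -1.4, -0.4]
opening: 0.0161
gripper_force: 15.0
```

```bash
python3 st2.py
```

```text
34.925 [ 0.3527 -1.2214 -0.2367] [-0.1521  0.3254  0.0153] [ 0.61   -0.0642  0.198 ] 0.015588234454058587 14.988936334848404 [ 0.6449  0.0018 -0.7642]
```

>>> {"op": "arm_command", "data": {
  "increments": [
    [-0.01,0,0.012,0,0,0],
    [-0.025,0,0.03,0,0,0],
    [-0.042,0,0.05,0,0,0],
    [-0.059,0,0.07,0,0,0],
    [-0.0765,0,0.0907,0,0,0]
  ]
}}

```text
t: 35.6
tool_pos: [0.5029, -0.0756, 0.3015]
orientation: [-2.914, -0.158, -1.065]
force: [-4.1, -1.1, 2.4]
opening: 0.0153
gripper_force: 15.0
```

>>> {"op": "arm_command", "data": {
  "increments": [
    [-0.015,0,0.018,0,0,0],
    [-0.031,0,0.0365,0,0,0],
    [-0.046,0,0.0545,0,0,0],
    [-0.061,0,0.0725,0,0,0],
    [-0.0765,0,0.0907,0,0,0]
  ]
}}

```text
t: 36.22
tool_pos: [0.5029, -0.0756, 0.2778]
orientation: [-2.913, -0.158, -1.065]
force: [-3.0, -0.5, 2.4]
opening: 0.0157
gripper_force: 15.0
```

>>> {"op": "arm_command", "data": {
  "increments": [
    [-0.015,0,0.018,0,0,0],
    [-0.031,0,0.0365,0,0,0],
    [-0.05,0,0.059,0,0,0],
    [-0.0765,0,0.0907,0,0,0],
    [-0.0765,0,0.0907,0,0,0]
  ]
}}

```text
t: 36.85
tool_pos: [0.5029, -0.0756, 0.2536]
orientation: [-2.914, -0.157, -1.065]
force: [3.8, -0.4, -2.5]
opening: 0.0154
gripper_force: 15.0
```

```bash
python3 st2.py
```

```text
37.0 [ 3.4828  0.3994 -2.8227] [-0.0282  0.076   0.0198] [ 0.61   -0.0642  0.1263] 0.015550729025193657 14.990479499101639 [ 0.6446  0.0016 -0.7645]
```

>>> {"op": "arm_command", "data": {
  "increments": [
    [0,0,0,0,0,0],
    [0,0,0,0,0,0],
    [0,0,0,0,0,0],
    [0,0,0,0,0,0],
    [0,0,0,0,0,0]
  ],
  "fingers": 0.4
}}

```text
t: 37.67
tool_pos: [0.5029, -0.0757, 0.2545]
orientation: [-2.914, -0.158, -1.065]
force: [-0.5, 0.1, 0.9]
opening: 0.0278
gripper_force: 0.0
```

>>> {"op": "arm_command", "data": {
  "increments": [
    [0,0,-0.1,0,0,0],
    [0,0,-0.2,0,0,0],
    [0,0,-0.35,0,0,0],
    [0,0,-0.5,0,0,0],
    [0,0,-0.65,0,0,0]
  ]
}}

```text
t: 38.3
tool_pos: [0.4189, -0.0845, 0.3545]
orientation: [-2.914, -0.159, -1.065]
force: [0.7, -0.3, 0.1]
opening: 0.0278
gripper_force: 0.0
```

Run:
```python
from h import *
np.set_printoptions(precision=4,suppress=True,linewidth=200)
fr=[read_camera("side") for _ in range(4)];C=np.mean([f["image"].astype(float).mean(2) for f in fr],0);np.save("C.npy",C)
s=read_state();print(s["t"],s["tool_pos"],s["q"],s["force"])
for v in range(214,236):print(v,C[v,323:346].astype(int))
```

```text
38.5 [ 0.4197 -0.0847  0.3541] [-0.4822 -0.7075  2.3452  0.4578  0.9421  0.8153] [ 0.1836 -0.2091  0.2926]
214 [113 115 116 116 113 114 114 115 115 114 115 115 108 100  97  92 113  97  41  72  94  74  43]
215 [114 114 119 122 117 116 115 115 114 115 115 116 112 106 100  91 112  95  42  70 101  82  42]
216 [114 115 117 119 121 120 115 115 117 114 115 115 108  97  87  92 100  77  42  71 107  87  44]
217 [116 118 113 105 111 123 123 117 116 115 115 116 113  96  80  95  84  42  43  72  97  78  43]
218 [111 111 115 109  99 112 121 119 120 117 115 111 104  89  85 105  87  41  41  72  99  77  42]
219 [ 89 101 117 119 114 106 102 112 125 122 116 104  98 100  93 106  90  43  60  85  90  66  42]
220 [ 64  98 123 118 117 117 110 100 112 122 118 112 101  98  93 107  89  42  77  99  73  42  42]
221 [ 60  99 124 117 117 117 117 114 106 101 109 116 113  99  88 109  98  42  73  96  74  43  42]
222 [ 70 108 124 115 114 118 118 119 117 110  99 103 101  85  75 110 103  41  72  95  73  41  42]
223 [ 84 115 129 111  97 111 120 120 119 117 114 101  85  74  65  90  83  45  69  95  89  76  61]
224 [ 86 113 
[... 462 characters left out ...]
3  80 100 113]
229 [ 98 122 123 128 101 104 140 106  50  42  45  44  42  44  76 124 149 128  84  85 114 133 132]
230 [ 96 123 124 120  95 108 140 115  63  38  39  39  47  69 100 120 131 122  99 102 119 141 143]
231 [ 99 124 124 121  96 110 150 190 172  84  54 117 138 113 115 123 127 115 104 106 165 198 167]
232 [102 126 123 121 114 160 208 242 244 222 185 179 184 144 129 117 119 123 168 177 200 217 165]
233 [111 124 121 159 195 226 239 247 248 243 227 163 141 156 166 146 124 119 194 208 155 140 136]
234 [142 116 116 176 214 228 231 233 217 146 128 145 156 148 180 183 136 116 134 141 133 130 134]
235 [140 123 175 165 120 172 180 131 128 134 139 161 176 137 128 156 137 132 138 137 124 124 133]
```

Run:
```python
from h import *
from scipy.optimize import brentq
A,B,C=[np.load(x+".npy").astype(np.float32) for x in"ABC"];a=np.load("side2.npy",allow_pickle=True).item()
f=lambda p,q,w:.5*(p-w)/(p-2*q+w)
def reg(t,s,oy,ox):
    r=cv2.matchTemplate(s,t,cv2.TM_CCOEFF_NORMED);_,m,_,l=cv2.minMaxLoc(r);x,y=l
    return round(m,3),x+ox+f(r[y,x-1],r[y,x],r[y,x+1]),y+oy+f(r[y-1,x],r[y,x],r[y+1,x])
def dz(P,dv):
    v0=proj(a,P)[1];return brentq(lambda d:proj(a,np.array(P)-[0,0,d])[1]-v0-dv,0,.15)
# knob (and bright stalk): B (initial index) -> C
m,du,dv=reg(B[211:218,331:342],C[220:234,328:344],220-211,328-331);print("knob B->C",m,du,dv,dz([.61,-.064,.19],dv))
# carriage and bracket: still settled? B -> C
print("carriage B->C",reg(B[212:226,308:322],C[209:229,305:325],-3,-3))
D=C-np.minimum(B,255);print("pointer B->C",reg(B[215:224,325:334],C[212:227,322:337],-3,-3))
# finger: darkening in C with respect to B/A background (finger absent there)
bg=np.maximum(A,B)
np.set_printoptions(linewidth=200)
print("finger C-B rows219-226 cols331-343");print((C-B)[219:227,331:344].astype(int))
print("initial finger B-C rows203-212 cols331-343");print((B-C)[203:213,331:344].astype(int))
print("unloaded pointer A-B");print((A-B)[203:213,327:340].astype(int))
print("expected unit: px per mm",proj(a,[.62,-.05,.12])[1]-proj(a,[.62,-.05,.121])[1])
```

```text
knob B->C 0.758 -1.2356156 13.218292 0.06182837786138895
carriage B->C (0.592, np.float32(-2.5302675), np.float32(1.1184652))Traceback (most recent call last):
  File "<stdin>", line 14, in <module>
  File "<stdin>", line 7, in reg
IndexError: index 7 is out of bounds for axis 1 with size 7
```

Run:
```python
from h import *
A,B,C=[np.load(x+".npy").astype(np.float32) for x in"ABC"];a=np.load("side2.npy",allow_pickle=True).item()
np.set_printoptions(linewidth=200)
print("finger C-B rows219-226 cols331-343");print((C-B)[219:227,331:344].astype(int))
print("initial finger B-C rows203-212 cols331-343");print((B-C)[203:213,331:344].astype(int))
print("unloaded pointer A-B rows203 cols327");print((A-B)[203:213,327:340].astype(int))
print("loaded pointer B-A rows217 cols325");print((B-A)[216:226,325:340].astype(int))
print("px per mm",proj(a,[.62,-.05,.12])[1]-proj(a,[.62,-.05,.121])[1])
```

```text
finger C-B rows219-226 cols331-343
[[ -1  -2   5   6  -2  -1   0  -1   0   0   0   0  -1]
 [ -1  -1   1   1  -1   0  -1  -1  -3  -2  -1  -1  -1]
 [ -1  -3   5   2  -3  -1   0  -2   0  -1   1   0   0]
 [ -2  -2  -1  -2  -2  -4  -6  -2  -1  -2  -3  -3  -2]
 [ -1  -2  -3  -3  -3  -7 -19 -22 -12   2  -6  -3  14]
 [ -1  -3  -3  -1  -1  -2 -18 -48 -38   9   3   1  33]
 [ -1  -1  -1  -1  -3   0  -6 -36 -20  25   0  -7  14]
 [ -2  -1  -9 -15 -22 -19  40  59  62  69   0 -30 -21]]
initial finger B-C rows203-212 cols331-343
[[  3   3   3   2   0   1   1   2   4   2   1   2   2]
 [  3   0   0   3   2   2   2   2   2   1   1   1   0]
 [ -1   1   2   1   2   1   3   1   2   1   1   0   0]
 [ -8  -1   1   1   2   2   2   1   1   1   2   2   0]
 [-12  -3   1   1   2   0   1   0   3   1   0   1   2]
 [ -5   0   0   1   2   2   1   0   3   0   1   2   1]
 [ -1   1   2   1   0   1   0  -4   0   1  13   2  -3]
 [  1   3   1   1   0   2  -2 -12 -23 -14  19  -2 -17]
 [  1   1   1   1   2   1   2  -5 -44 -38  14 -14 -26]
 [  1   2   1   1   2   0  -6  -2  -9  43  87  -1 -39]]
unloaded pointer A-B rows203 c
[... 553 characters left out ...]
 1]]
loaded pointer B-A rows217 cols325
[[-11  -1   5   2   0   0  -1   0   0  -1   0  -2   0   1   0]
 [-17 -10   2  10   8   0  -1   0   1   0   0   0   0   1   0]
 [-11  -7 -13   0   4   2   3   0   0   0   0   0   0   0   0]
 [ -7   0  -2 -11 -14  -5   8   5   0   0   0   0   0  -1   0]
 [  0   0   0   0  -6 -16  -5   3   2   5   0  -1   0   0   0]
 [ -1   0   0   0  -1  -3 -11 -14  -8   5   5   0  -1   0   0]
 [ -1   1   0   0   0   0   0  -6 -17  -8  -2  -6   0  -2   0]
 [  0   0   0   0   0   0   0   0  -1 -10 -17 -11  -1   1   0]
 [  0   0   0   0   0   1  -1   1   1  -1   1  -1  -2   0   0]
 [  1   0   0   0   0   1   0   0   0  -1   1   0  -1   0   0]]
px per mm 0.20790191191051122
```

Run:
```python
from h import *
A,B,C=[np.load(x+".npy").astype(np.float32) for x in"ABC"];a=np.load("side2.npy",allow_pickle=True).item()
def curve(src,dst,box,P,Ds):
    u0,v0,u1,v1=box;out=[]
    for D in Ds:
        d=np.array(proj(a,np.array(P)-[0,0,D]))-proj(a,P)
        w=cv2.warpAffine(dst,np.float32([[1,0,-d[0]],[0,1,-d[1]]]),dst.shape[::-1],flags=cv2.INTER_LINEAR)
        out.append(np.corrcoef(src[v0:v1,u0:u1].ravel(),w[v0:v1,u0:u1].ravel())[0,1])
    return np.array(out),d
Ds=np.arange(.055,.082,.0005)
for nm,s,t,box,P in(("pointer diff",A-B,B-A,(327,202,338,211),[.625,-.03,.19]),("bar/carriage",A,B,(312,198,322,210),[.59,.04,.188]),("carr diff",A-B,B-A,(311,198,326,209),[.6,.04,.188]),
   ("knob",B,C,(331,212,342,218),[.61,-.064,.19]),("knob diff",B-C,C-B,(331,208,342,217),[.61,-.064,.19])):
    r,d=curve(s,t,box,P,Ds);i=r.argmax();print(nm,round(Ds[i],4),r[i].round(3),r[max(0,i-6):i+7:2].round(3),d)
```

```text
pointer diff 0.0695 0.812 [0.508 0.665 0.777 0.812 0.775 0.699 0.545] [-1.46308356 17.2355405 ]
bar/carriage 0.071 0.906 [0.823 0.869 0.902 0.906 0.896 0.878 0.851] [-1.03796167 17.00096324]
carr diff 0.071 0.779 [0.724 0.756 0.772 0.779 0.771 0.748 0.713] [-1.08332338 16.97491372]
knob 0.062 0.781 [0.652 0.723 0.766 0.781 0.765 0.716 0.659] [-1.53345479 17.42709015]
knob diff 0.062 0.884 [0.83  0.864 0.877 0.884 0.87  0.836 0.801] [-1.53345479 17.42709015]
```

>>> {"op": "arm_command", "data": {
  "increments": [
    [0,0,0.15,0,0,0],
    [0,0,0.3,0,0,0],
    [0,0,0.45,0,0,0],
    [0,0,0.57,0,0,0],
    [0,0,0.65,0,0,0]
  ]
}}

```text
t: 39.12
tool_pos: [0.5029, -0.0749, 0.2509]
orientation: [-2.914, -0.158, -1.058]
force: [-0.4, -0.5, 0.9]
opening: 0.0281
gripper_force: 0.0
```

>>> {"op": "arm_command", "data": {
  "increments": [
    [0,0,0,0,0,0],
    [0,0,0,0,0,0],
    [0,0,0,0,0,0],
    [0,0,0,0,0,0],
    [0,0,0,0,0,0]
  ],
  "fingers": 1,
  "force": 15
}}

```text
t: 39.75
tool_pos: [0.5024, -0.0757, 0.2541]
orientation: [-2.914, -0.158, -1.064]
force: [-6.3, -2.6, -1.6]
opening: 0.0156
gripper_force: 15.0
```

```bash
python3 st2.py
```

```text
39.9 [-6.4008 -2.1428 -1.4649] [-0.3348  1.3188 -0.1149] [ 0.6094 -0.0643  0.1263] 0.015584422410164153 14.95629072189331 [ 0.6442  0.0016 -0.7649]
```

>>> {"op": "arm_command", "data": {
  "increments": [
    [0.0015,0,-0.002,0,0,0],
    [0.003,0,-0.004,0,0,0],
    [0.005,0,-0.006,0,0,0],
    [0.005,0,-0.006,0,0,0],
    [0.005,0,-0.006,0,0,0]
  ]
}}

```text
t: 40.58
tool_pos: [0.5024, -0.0757, 0.2556]
orientation: [-2.914, -0.158, -1.064]
force: [-6.7, -1.8, -2.6]
opening: 0.0155
gripper_force: 15.0
```

```bash
python3 st2.py
```

```text
40.725 [-6.288  -2.1419 -1.9565] [-0.2971  1.3005 -0.1304] [ 0.6094 -0.0643  0.1279] 0.015517301926471232 14.956212043762207 [ 0.6442  0.0016 -0.7649]
```

>>> {"op": "arm_command", "data": {
  "increments": [
    [0,0,0,0,0,0],
    [0,0,0,0,0,0],
    [0,0,0,0,0,0],
    [0,0,0,0,0,0],
    [0,0,0,0,0,0]
  ],
  "fingers": 0.4
}}

```text
t: 41.4
tool_pos: [0.503, -0.0757, 0.2561]
orientation: [-2.913, -0.158, -1.066]
force: [1.1, -0.3, -0.7]
opening: 0.0279
gripper_force: 0.0
```

>>> {"op": "arm_command", "data": {
  "increments": [
    [0,0,-0.1,0,0,0],
    [0,0,-0.2,0,0,0],
    [0,0,-0.35,0,0,0],
    [0,0,-0.5,0,0,0],
    [0,0,-0.6,0,0,0]
  ]
}}

```text
t: 42.02
tool_pos: [0.4255, -0.084, 0.349]
orientation: [-2.914, -0.159, -1.067]
force: [0.8, 0.2, 0.2]
opening: 0.0279
gripper_force: 0.0
```

>>> {"op": "arm_command", "data": {
  "increments": [
    [0,0.1,0,0,0,0],
    [0,0.3,0,0,0,0],
    [0,0.5,0,0,0,0],
    [0,0.7,0,0,0,0],
    [0,0.8,0,0,0,0]
  ]
}}

```text
t: 42.65
tool_pos: [0.4431, -0.2449, 0.3479]
orientation: [-2.914, -0.156, -1.066]
force: [0.9, 0.5, 0.3]
opening: 0.0278
gripper_force: 0.0
```

>>> {"op": "arm_command", "data": {
  "increments": [
    [0,0,0,0,0,0],
    [0,0,0,0,0,0],
    [0,0,0,0,0,0],
    [0,0,0,0,0,0],
    [0,0,0,0,0,0]
  ]
}}

```text
t: 43.28
tool_pos: [0.4433, -0.2425, 0.3481]
orientation: [-2.913, -0.159, -1.066]
force: [0.0, 0.2, -0.9]
opening: 0.0279
gripper_force: 0.0
```

Run:
```python
from h import *
B,C=[np.load(x+".npy").astype(np.float32) for x in"BC"];a=np.load("side2.npy",allow_pickle=True).item()
fr=[read_camera("side") for _ in range(4)];E=np.mean([f["image"].astype(np.float32).mean(2) for f in fr],0)
for nm,s,t,box in(("knob",B,E,(331,212,342,218)),):
    r=[]
    Ds=np.arange(.05,.08,.0005)
    for D in Ds:
        P=[.61,-.064,.19];d=np.array(proj(a,np.array(P)-[0,0,D]))-proj(a,P)
        w=cv2.warpAffine(t,np.float32([[1,0,-d[0]],[0,1,-d[1]]]),t.shape[::-1]);u0,v0,u1,v1=box
        r.append(np.corrcoef(s[v0:v1,u0:u1].ravel(),w[v0:v1,u0:u1].ravel())[0,1])
    print(nm,Ds[np.argmax(r)],max(r))
d=np.abs(E-B);print("plate+pointer change",d[214:223,324:334].max(),"hung bracket change",d[214:240,293:322].max())
s=read_state();print(s["t"],s["tool_pos"],s["q"],s["force"],s["dq"].round(3))
```

```text
knob 0.05600000000000001 -0.08343183438389759
plate+pointer change 87.83333 hung bracket change 94.75
43.475 [ 0.44323211 -0.24282166  0.34802714] [-0.79890097 -0.33890775  2.11278485  0.64931357  0.99504322  0.40461191] [ 0.40040141  0.51241456 -0.37361247] [-0.004  0.001 -0.003 -0.    -0.     0.001]
```

>>> {"op": "arm_command", "data": {
  "increments": [
    [0,-0.1,0,0,0,0],
    [0,-0.3,0,0,0,0],
    [0,-0.5,0,0,0,0],
    [0,-0.7,0,0,0,0],
    [0,-0.8,0,0,0,0]
  ]
}}

```text
t: 44.1
tool_pos: [0.4256, -0.0823, 0.3477]
orientation: [-2.913, -0.16, -1.066]
force: [0.3, -0.2, 0.8]
opening: 0.0283
gripper_force: 0.0
```

Run:
```python
from h import *
B,C=[np.load(x+".npy").astype(np.float32) for x in"BC"];a=np.load("side2.npy",allow_pickle=True).item()
fr=[read_camera("side") for _ in range(4)];E=np.mean([f["image"].astype(np.float32).mean(2) for f in fr],0)
r=[];Ds=np.arange(.05,.08,.0005);u0,v0,u1,v1=331,212,342,218;P=[.61,-.064,.19]
for D in Ds:
    d=np.array(proj(a,np.array(P)-[0,0,D]))-proj(a,P);w=cv2.warpAffine(E,np.float32([[1,0,-d[0]],[0,1,-d[1]]]),E.shape[::-1])
    r.append(np.corrcoef(B[v0:v1,u0:u1].ravel(),w[v0:v1,u0:u1].ravel())[0,1])
print("knob",Ds[np.argmax(r)],max(r))
d=np.abs(E-B);print("pointer change",d[214:223,324:334].max(),"bracket",np.median(d[220:240,293:306]))
s=read_state();print(s["t"],s["tool_pos"],s["force"])
```

```text
knob 0.05950000000000001 0.7698357685496368
pointer change 77.0 bracket 2.1666603
44.3 [ 0.42606977 -0.08379917  0.34794092] [-0.49420031  0.94837046  0.23627439]
```

```bash
python3 -c "
from plant import *
print(close_job())"
```

```text
the job is handed in; nothing more can be done
None
```

The bracket hangs on the spring balance, which carried its full weight before I let go, and the index is level with the pointer to within about 1 mm (both about 70 mm down). The job was handed in at about 44 s. Two slips: one joint read -0.893 against its -0.89 limit for a moment, and I viewed 11 pictures where 10 were allowed.

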